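# Stack rinsed tea-table slats crosswise to air

## Robot

A 6-joint arm with a two-finger parallel gripper is mounted at the origin on the work surface. World frame = base frame: x ahead of the robot, y to its left, z up, the work surface at z = 0. Lengths are in m, angles in degrees, forces in N, time in s.
With the tool pointing down it reaches from about 0.375 to 0.9 m from the base axis. Payload 3.1 kg.
Tool frame: the origin (TCP) lies on the centre line of the jaws, within the pads' length; the fingertips stand 17 mm ahead of it and the grasp point (between the pads) lies 2 mm behind it; y points along the fingers, x is the direction in which the jaws open and shut, and the axes are right-handed (so a half turn about y gives the same grasp; the last joint's range is limited). The gripper opens to 87 mm and grips with 3 to 60 N. Pads are 19 mm wide; open, the fingers measure 117 mm over their backs; the gripper's body (75 mm by 190 mm) begins 51 mm behind the grasp point.
Start: joints at [-83.394, 30.224, 82.088, -0, 67.689, -10.227], TCP at [0.181, -0.598, 0.24] pointing down, gripper open.
Joint ranges: [-176.69, 176.69], [-43.24, 126.21], [12.49, 139.97], [-82, 262], [0, 151.66], [-163.58, 163.58]. Speed limits (degrees/s): [159.86, 159.86, 180, 180, 180, 180].

## Interface

Orientations are given as a 3x3 rotation matrix whose columns are the frame's x, y, z axes.
In Python, from rig import read_state, capture, camera_info, hand_in, trace, tip_of gives the robot as it stands.
- The arm moves only by the tool jog_arm, never from a script. Its argument "steps" is a list of rows, each an object with "fingers": the opening in per cent of the stroke, from 0 (shut) to 100 (fully open); "delta_pos": the shift along the world's x, y, z in mm, a list of three; "turn": the turn about the world's z in degrees. A call has 1 to 20 rows; each row is the pose to reach, as a shift and turn from the pose commanded when the call began; what a row does not reach only later rows make up. A row lasts 1/12 s, in which the tool goes at most 41.7 mm and 7.16 degrees, less where a joint would pass 70% of its speed; a pose out of reach is approached as far as the arm can. A call with a gripper value outside its range is refused whole. The fingers move at their own pace and stop on an object; the grip force is fixed at half the most. Time passes only in rows, so rows that repeat a pose let the fingers close. It gives the time, the measured TCP pose, the force and the opening at its end, in the units of the state.
- read_state(): the state, without advancing time (a new reading comes with each control period).
- capture(name): name is "scene" or "side" or "wrist"; returns the picture (384x512x3 uint8, red, green, blue); there is no depth.
- camera_info(name): a dict with "fov_y" (degrees; the focal length in pixels is half the picture's height over the tangent of half this angle, whatever the lens; pixels are square), "cx", "cy" (the principal point, pixels), "view" (4x4, takes a point from world to camera coordinates); the wrist camera has in their place "tool_from_camera" (4x4, takes a point from camera to tool coordinates, whose origin is the TCP and whose axes are the tool frame's). Camera axes: x right, y down, z forward; pixel columns grow to the right and rows downward; lengths in m; the calibration is good to about 2 mm. A picture is of the moment at which its call begins: read the wrist's pose just before it. camera_info takes no time and is no camera call.
- hand_in(): hands the job in, once; it reports no verdict.
Trained networks look in the newest picture that a camera, given by its name, has taken for a name from the list of things; names that differ only in an ending like _2 or _b are one class to them, and where a whole thing is asked for, a point or a joint stands for the part that bears it (a point fixed in the world has none). Each returns a list of dicts, best first, with "confidence" (0 to 1); they miss things now and then, are a little off and sometimes report something else, mostly with a low value. They report only what shows in the picture. A call takes as long as a camera call. They do not tell look-alikes from the thing itself.
- trace(target, camera): "mask" (384x512 bool, what is visible of it).
- tip_of(target, camera): "position" ([x, y, z] in m, in world coordinates, good to about 4 mm: a listed point, or the origin of a listed thing).
The state is a dict: "time_s": time; "joint_positions": joint angles; "qvel": joint speeds; "tau": joint torques, N m; "position": TCP position; "tcp_rot": TCP orientation; "force": force on the tool from outside, world axes, zero at the start; "moment": the same for the moment, N m; "opening": opening from 0.0 (shut) to 1.0 (fully open).
Only numpy, scipy, OpenCV 4.12 (cv2) and the standard library are available. Lean on these libraries where they do the work, as an engineer would, in place of code of your own. Each camera call takes 0.05 s, during which the arm holds its last target.

## Task

The tea table's rinsed slats are draining on the sloping wire rack; the first two already lie side by side on the metal tray. Stack the other four on them crosswise to air, two to a layer: one pair straight across the first, the last pair across that and directly above the first, each pair spaced like the first and with ends overhanging evenly, so that a square open tower stands on the tray. Set every slat down gently by feel, without dropping it or pressing hard on the stack, and leave the teapot, mug and tin where they are.

Things in the scene. Friction and masses are not known exactly. Their poses are not given: they have to be found in the camera images.
- drainer: Fixed steel-wire draining rack, 290 wide (its y), 150 deep (x), 125 high, left or right of the tray. Origin: middle of its foot on the table. Its bed slopes 35 degrees, low end to its +x (away from the robot). Four slats lie flat on its cross wires in lanes 62 apart, lengthwise down the slope, against a stop wire 8 high. Three prongs, 20 tall, stand at the stop midway between lanes.
- slat1: Dark wooden slat, 150 long (its x), 24 wide (its y), 11 to 14 thick (its z; worn and sanded unevenly, so feel for the height), 24 to 48 g; any slat may go anywhere. Origin at its geometric centre. Starts on the sloping rack, its +x end down the slope, z out of the bed; at least 30 clear to the next slat or side wire, and no wire under its middle 60 mm (50 mm of air below).
- slat2: As slat1.
- slat3: As slat1.
- slat4: As slat1.
- base1: Dark wooden slat, 150 long (its x), 24 wide (its y), 11 to 14 thick (its z; worn and sanded unevenly, so feel for the height), 24 to 48 g; any slat may go anywhere. Origin at its geometric centre. Lies flat on the tray along the tray's x, loose, centre 48 to the tray's +y side of its middle.
- base2: As base1, but 48 to the -y side of the tray's middle.
- stack (a point): Middle of the fixed aluminium tray (200 x 200, floor 4 thick, rim 10 high over the table), on its floor; axes are the tray's (x along the first two slats, y across them, z up). The tower is centred here: first layer at y = +-48 along x, second at x = +-48 along y, third at y = +-48 along x; slat centres about 6, 19 and 31 above this point, a few mm more or less; ends overhang the crossing slats by 15.
- teapot: Glass teapot with lid, 130 high, 112 across the belly, loose on a black square tea stove (240 x 240 x 56) beyond the work. Bystander. Origin: middle of its foot.
- mug: Glass mug, 76 across, 75 high, loose on the table. Bystander. Origin: middle of its foot.
- tin: Tea tin, 72 across, 110 high, loose on the table. Bystander. Origin: middle of its foot.
Mind the look-alikes: they are no part of the job. Leave any green, orange or pink look-alike of the slat1 alone.

How it is judged:
By the outcome, as a careful person would: the job done as asked, in the order asked, and still so for the second after the job is handed in, with the robot touching nothing.
It also fails if it takes over 72 s, if anything falls off the work surface, if the arm or the gripper's body presses on something with over 40 N, if the wrist force passes 120 N, or if a joint passes its speed limit or range.

## Working session

There is one attempt and no reset: what is moved stays moved. The work goes in short steps, Python scripts to look and compute and a tool call to move; the robot and the scene stay as the last step left them, time stands still between calls to the robot, and variables do not carry over. Pictures are saved under pics/ and viewed, and the job is handed in when it is done.

Besides the shell and the picture viewer there is one more tool, called after "Call:" as name(argument=value, ...), one argument or row to a line, values as JSON. jog_arm: Moves the arm, as the interface text tells. Its arguments: {"type":"object","properties":{"steps":{"type":"array","items":{"type":"object","properties":{"fingers":{"type":"number"},"delta_pos":{"type":"array","items":{"type":"number"}},"turn":{"type":"number"}}}}},"required":["steps"]}

```bash
ls; mkdir -p pics; python3 - <<'E'
from rig import *
import cv2,numpy as np
s=read_state();print({k:np.round(v,3).tolist() for k,v in s.items()})
for n in("scene","side","wrist"):
    im=capture(n);cv2.imwrite(f"pics/a_{n}.png",im[...,::-1]);ci=camera_info(n);print(n,{k:np.round(v,4).tolist() for k,v in ci.items()})
print(read_state()["time_s"])
E
```

```text
pics
{'time_s': 0.0, 'joint_positions': [-83.395, 30.28, 82.157, -0.0, 67.689, -10.227], 'qvel': [0.055, 0.025, 0.047, -0.021, -0.024, 0.045], 'tau': [0.0, -44.004, -17.659, 0.063, 0.058, -0.0], 'position': [0.181, -0.597, 0.239], 'tcp_rot': [[0.29, -0.0, 0.957], [-0.957, 0.002, 0.29], [-0.002, -1.0, 0.0]], 'force': [-0.479, -0.318, -0.196], 'moment': [0.012, -0.002, -0.017], 'opening': 1.001}
scene {'fov_y': 57.4048, 'cx': 252.9297, 'cy': 201.0335, 'view': [[0.8374, 0.5464, -0.0145, -0.442], [0.2845, -0.4582, -0.8421, -0.0474], [-0.4668, 0.701, -0.5392, 1.2151], [0.0, 0.0, 0.0, 1.0]]}
side {'fov_y': 54.181, 'cx': 261.6316, 'cy': 179.1169, 'view': [[-0.9957, -0.0923, 0.0015, 0.5164], [-0.0542, 0.5712, -0.8191, 0.0388], [0.0748, -0.8156, -0.5737, 1.1743], [0.0, 0.0, 0.0, 1.0]]}
wrist {'fov_y': 59.4617, 'cx': 250.4604, 'cy': 192.9572, 'tool_from_camera': [[1.0, -0.0003, 0.0004, 0.0], [-0.0005, -0.2386, 0.9711, -0.1446], [-0.0002, -0.9711, -0.2386, 0.0656], [0.0, 0.0, 0.0, 1.0]]}
0.15
```

View pics/a_scene.png

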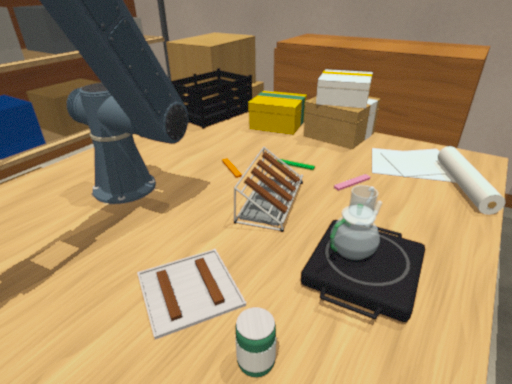

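View pics/a_side.png

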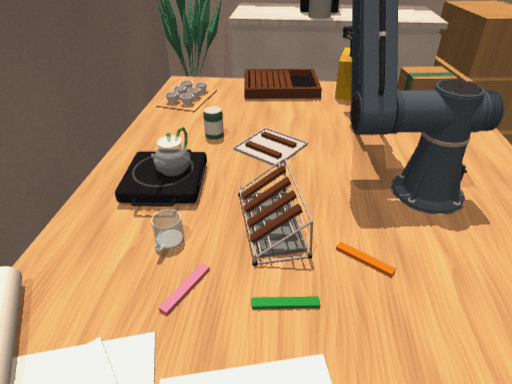

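View pics/a_wrist.png

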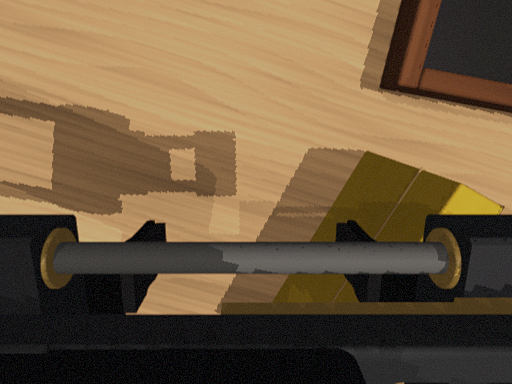

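```bash
python3 - <<'E'
from rig import *
import cv2,numpy as np
for n in("scene","side"):
    capture(n)
    for t in ["drainer","slat1","base1","stack","teapot","mug","tin"]:
        for d in tip_of(t,n)[:7]:
            print(n,t,np.round(d["position"],4),round(d["confidence"],2))
    im=capture(n)
    c= im[140:240,220:320] if n=="scene" else im[120:270,220:320]
    cv2.imwrite(f"pics/b_{n}.png",cv2.resize(c[...,::-1],None,fx=4,fy=4,interpolation=cv2.INTER_CUBIC))
print(read_state()["time_s"])
E
```

```text
scene drainer [0.4706 0.1923 0.0021] 0.68
scene slat1 [0.6568 0.4352 0.0037] 0.75
scene slat1 [0.5048 0.1092 0.0769] 0.69
scene slat1 [0.4702 0.2233 0.0757] 0.67
scene slat1 [0.231  0.311  0.0091] 0.66
scene slat1 [0.4915 0.1645 0.0768] 0.61
scene slat1 [0.4599 0.2769 0.0799] 0.57
scene slat1 [0.4235 0.4623 0.0055] 0.57
scene base1 [ 0.4801 -0.2745  0.0088] 0.75
scene stack [ 0.5062 -0.2358  0.004 ] 0.73
scene teapot [0.7902 0.0314 0.0574] 0.64
scene mug [0.7376 0.2824 0.0016] 0.96
scene tin [ 0.7328 -0.3015 -0.    ] 0.64
side drainer [0.4736 0.1914 0.0021] 0.62
side slat1 [0.4743 0.2228 0.0782] 0.96
side slat1 [0.2344 0.3079 0.0047] 0.94
side slat1 [0.6535 0.4359 0.0104] 0.92
side slat1 [0.4893 0.1638 0.0777] 0.91
side slat1 [0.5062 0.1067 0.0777] 0.83
side slat1 [0.4552 0.2806 0.0734] 0.73
side slat1 [0.4231 0.4588 0.0059] 0.73
side base1 [ 0.4809 -0.2769  0.0135] 0.65
side base1 [ 0.5325 -0.1941  0.01  ] 0.47
side stack [ 0.5061 -0.2346  0.0064] 0.69
side teapot [0.7922 0.0323 0.0553] 0.63
side tin [ 0.7372 -0.2952 -0.003 ] 0.75
1.05
```

The list of possible mix-ups, by scene pixel:
- Four brown slats on the rack, around (270,180): these are the ones to move.
- Two brown slats on the tray, at (170,295) and (210,280): these are the bases.
- Orange (231,167), green (298,164) and pink (352,183): look-alikes, to be left alone.

The brown ones match the description. The next look is a closer crop plus a wrist view over the tray.

View pics/b_side.png

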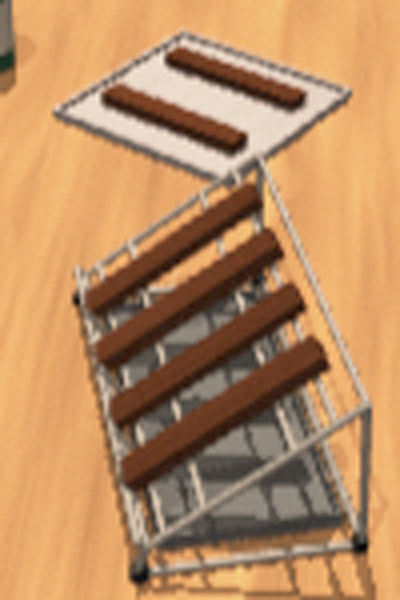

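View pics/b_scene.png

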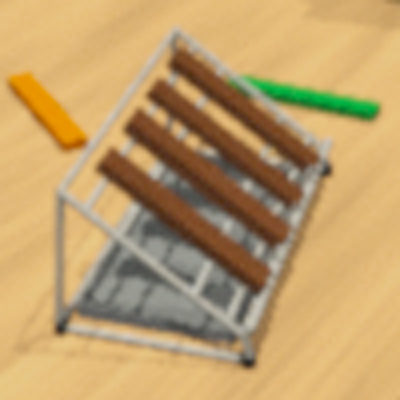

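Call:
jog_arm(
  steps=[
    {"delta_pos": [290, 306, 0], "turn": 40.6, "fingers": 55},
    {"delta_pos": [290, 306, 0], "turn": 40.6, "fingers": 55},
    {"delta_pos": [290, 306, 0], "turn": 40.6, "fingers": 55},
    {"delta_pos": [290, 306, 0], "turn": 40.6, "fingers": 55},
    {"delta_pos": [290, 306, 0], "turn": 40.6, "fingers": 55},
    {"delta_pos": [290, 306, 0], "turn": 40.6, "fingers": 55},
    {"delta_pos": [290, 306, 0], "turn": 40.6, "fingers": 55},
    {"delta_pos": [290, 306, 0], "turn": 40.6, "fingers": 55},
    {"delta_pos": [290, 306, 0], "turn": 40.6, "fingers": 55},
    {"delta_pos": [290, 306, 0], "turn": 40.6, "fingers": 55},
    {"delta_pos": [290, 306, 0], "turn": 40.6, "fingers": 55},
    {"delta_pos": [290, 306, 0], "turn": 40.6, "fingers": 55},
    {"delta_pos": [290, 306, 0], "turn": 40.6, "fingers": 55},
    {"delta_pos": [290, 306, 0], "turn": 40.6, "fingers": 55},
  ],
)

```text
time_s: 2.22
position: [0.4703, -0.2932, 0.2396]
tcp_rot: [[0.842, -0.0, 0.539], [-0.539, -0.001, 0.842], [-0.0, -1.0, -0.001]]
force: [0.3, -0.9, 0.2]
opening: 0.549
```

The crops show four brown slats lengthwise down the slope, with the low end away from the robot. The green and orange pieces are on the table, clear of the rack. Next I measure the tray with the wrist camera.

```bash
cat > h.py <<'E'
from rig import *
import cv2,numpy as np
def shot(name):
    s=read_state();im=capture("wrist");cv2.imwrite(f"pics/{name}.png",im[...,::-1]);return s,im
def cam(s=None,n="wrist"):
    ci=camera_info(n);f=192/np.tan(np.radians(ci["fov_y"]/2))
    if n=="wrist":
        T=np.array(ci["tool_from_camera"]);W=np.eye(4);W[:3,:3]=s["tcp_rot"];W[:3,3]=s["position"];W=W@T
    else: W=np.linalg.inv(np.array(ci["view"]))
    return W,f,ci["cx"],ci["cy"]
def ray(C,u,v):
    W,f,cx,cy=C;d=W[:3,:3]@np.array([(u-cx)/f,(v-cy)/f,1]);return W[:3,3],d
def onz(C,u,v,z):
    o,d=ray(C,u,v);return o+d*(z-o[2])/d[2]
def tri(rs):
    A=np.zeros((3,3));b=np.zeros(3)
    for o,d in rs:
        d=d/np.linalg.norm(d);P=np.eye(3)-np.outer(d,d);A+=P;b+=P@o
    x=np.linalg.solve(A,b);r=[np.linalg.norm(np.cross(x-o,d/np.linalg.norm(d))) for o,d in rs];return x,r
def proj(C,p):
    W,f,cx,cy=C;q=W[:3,:3].T@(np.array(p)-W[:3,3]);return np.array([cx+f*q[0]/q[2],cy+f*q[1]/q[2]])
E
python3 - <<'E'
from h import *
import pickle
s,im=shot("c1");pickle.dump((s,im),open("c1.pkl","wb"));print(s["time_s"])
C=cam(s)
for p in [(.4805,-.2757,.016),(.5325,-.194,.016),(.506,-.235,.004)]: print(proj(C,p))
E
```

```text
2.2167
[248.9136583  152.49101549]
[248.53776066  58.15409841]
[248.46257791 107.32754301]
```

View pics/c1.png

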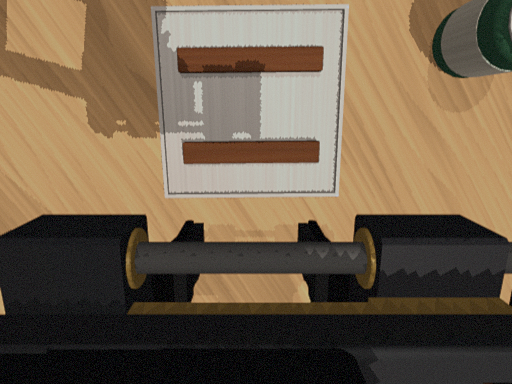

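The tray shows with corners at about (152,5), (348,5), (338,195) and (167,197). The upper base is at (250,59) and the lower at (251,152). One shifted view follows for the heights.

Call:
jog_arm(
  steps=[
    {"delta_pos": [-60, 38, 0], "fingers": 55},
    {"delta_pos": [-60, 38, 0], "fingers": 55},
    {"delta_pos": [-60, 38, 0], "fingers": 55},
    {"delta_pos": [-60, 38, 0], "fingers": 55},
  ],
)

```text
$.steps[0]: bad value
```

```bash
cat > seg.py <<'E'
from h import *
def brown(im,vmax=208):
    R,G,B=[im[...,i].astype(int) for i in range(3)]
    m=((R-B>25)&(R<165)&(R>1.5*G)).astype(np.uint8)
    m[vmax:]=0
    m=cv2.morphologyEx(m,cv2.MORPH_OPEN,np.ones((3,3)))
    m=cv2.morphologyEx(m,cv2.MORPH_CLOSE,np.ones((5,5)))
    cs,_=cv2.findContours(m,cv2.RETR_EXTERNAL,cv2.CHAIN_APPROX_NONE)
    return [(cv2.minAreaRect(c),cv2.contourArea(c)) for c in cs if cv2.contourArea(c)>300]
E
python3 - <<'E'
from seg import *
import pickle
s0,im0=pickle.load(open("c1.pkl","rb"))
s,im=shot("c2");print(s["time_s"],s["position"])
for S,I in((s0,im0),(s,im)):
    for r,a in brown(I):
        print(np.round(r[0],1),np.round(r[1],1),round(r[2],1),a)
        print([np.round(onz(cam(S),*p,.016),4).tolist() for p in cv2.boxPoints(r)])
E
```

```text
2.2667 [ 0.47013945 -0.29353046  0.23956955]
[250.5 151.8] [ 20.9 135.1] 89.4 2665.0
[[0.4262, -0.2274, 0.016], [0.5507, -0.3053, 0.016], [0.5395, -0.3253, 0.016], [0.4131, -0.2462, 0.016]]
[249.5  59. ] [ 24. 145.] 90.0 3303.5
[[0.4769, -0.1458, 0.016], [0.6013, -0.2254, 0.016], [0.5898, -0.2455, 0.016], [0.4634, -0.1646, 0.016]]
[250.6 151.5] [ 20.8 135.1] 89.2 2668.0
[[0.4261, -0.2276, 0.016], [0.5507, -0.3053, 0.016], [0.5396, -0.3252, 0.016], [0.4131, -0.2463, 0.016]]
[249.6  58.7] [ 24.  145.1] 89.4 3285.5
[[0.4765, -0.1464, 0.016], [0.6017, -0.2249, 0.016], [0.5904, -0.2451, 0.016], [0.4633, -0.1653, 0.016]]
```

View pics/c2.png

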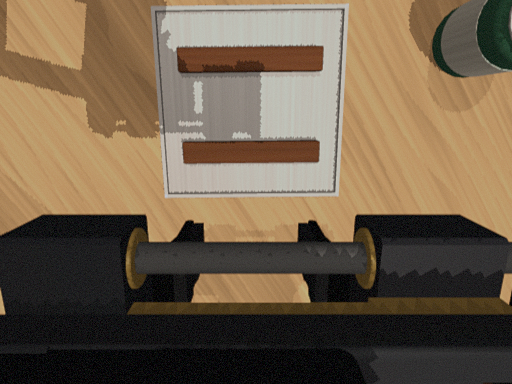

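That call was refused because `turn` is needed in every row. Retrying.

Call:
jog_arm(
  steps=[
    {"delta_pos": [-60, 38, 0], "turn": 0, "fingers": 55},
    {"delta_pos": [-60, 38, 0], "turn": 0, "fingers": 55},
    {"delta_pos": [-60, 38, 0], "turn": 0, "fingers": 55},
    {"delta_pos": [-60, 38, 0], "turn": 0, "fingers": 55},
  ],
)

```text
time_s: 2.65
position: [0.4092, -0.2543, 0.2396]
tcp_rot: [[0.841, -0.001, 0.541], [-0.541, 0.001, 0.841], [-0.001, -1.0, 0.0]]
force: [-0.0, -1.0, 0.1]
opening: 0.551
```

```bash

python3 - <<'E'
from seg import *
import pickle
s0,im0=pickle.load(open("c1.pkl","rb"))
s,im=shot("c3");print(s["time_s"],s["position"])
def ordc(b): # by u+v etc
    b=np.array(b);return b[np.lexsort((b[:,1]>b[:,1].mean(),b[:,0]>b[:,0].mean()))]
A=sorted(brown(im0),key=lambda r:r[0][0][1]);B=sorted(brown(im),key=lambda r:r[0][0][1])
print(len(A),len(B))
for (a,_),(b,_) in zip(A,B):
    pa=ordc(cv2.boxPoints(a));pb=ordc(cv2.boxPoints(b))
    P=[]
    for i in range(4):
        x,r=tri([ray(cam(s0),*pa[i]),ray(cam(s),*pb[i])]);P.append(x);print(np.round(x,4),np.round(r[0],4),np.round(pa[i]),np.round(pb[i]))
    P=np.array(P);c=P.mean(0);d=P[2:].mean(0)-P[:2].mean(0);print("centre",np.round(c,4),"yaw",np.degrees(np.arctan2(d[1],d[0])),np.linalg.norm(d))
E
```

```text
2.65 [ 0.40916456 -0.25426523  0.23958333]
2 2
[ 0.4768 -0.1455  0.0149] 0.0 [177.  47.] [248.  47.]
[ 0.464  -0.1655  0.0206] 0.0 [177.  71.] [248.  71.]
[ 0.6014 -0.2255  0.0153] 0.0001 [322.  47.] [393.  47.]
[ 0.5886 -0.2455  0.021 ] 0.0001 [322.  71.] [393.  71.]
centre [ 0.5327 -0.1955  0.018 ] yaw -32.70097769940812 0.14809877332720375
[ 0.4252 -0.2273  0.0111] 0.0 [183. 142.] [249. 142.]
[ 0.4133 -0.2462  0.0167] 0.0 [183. 163.] [249. 163.]
[ 0.5513 -0.3063  0.0109] 0.0 [318. 141.] [384. 140.]
[ 0.5394 -0.3252  0.0164] 0.0 [318. 162.] [384. 161.]
centre [ 0.4823 -0.2762  0.0138] yaw -32.06738410404283 0.1488253918497403
```

View pics/c3.png

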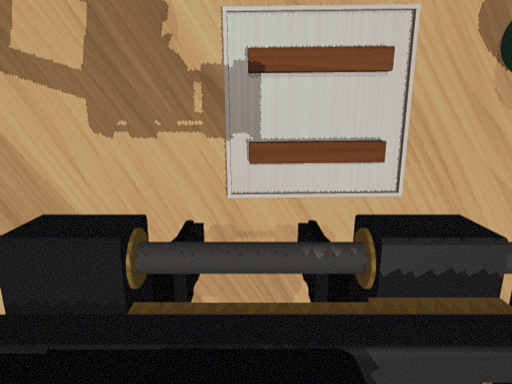

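The two base slats show at (321,59) and (317,152) in c3. Triangulated tops are about 16 mm, which matches 4 mm of floor plus 12 mm of slat. Their midpoint is near (0.5075,−0.236), yaw −32.4°, separation 95 mm. Now the rack.

Call:
jog_arm(
  steps=[
    {"delta_pos": [7, 430, 0], "turn": -41.8, "fingers": 55},
    {"delta_pos": [7, 430, 0], "turn": -41.8, "fingers": 55},
    {"delta_pos": [7, 430, 0], "turn": -41.8, "fingers": 55},
    {"delta_pos": [7, 430, 0], "turn": -41.8, "fingers": 55},
    {"delta_pos": [7, 430, 0], "turn": -41.8, "fingers": 55},
    {"delta_pos": [7, 430, 0], "turn": -41.8, "fingers": 55},
    {"delta_pos": [7, 430, 0], "turn": -41.8, "fingers": 55},
    {"delta_pos": [7, 430, 0], "turn": -41.8, "fingers": 55},
    {"delta_pos": [7, 430, 0], "turn": -41.8, "fingers": 55},
    {"delta_pos": [7, 430, 0], "turn": -41.8, "fingers": 55},
    {"delta_pos": [7, 430, 0], "turn": -41.8, "fingers": 55},
    {"delta_pos": [7, 430, 0], "turn": -41.8, "fingers": 55},
    {"delta_pos": [7, 430, 0], "turn": -41.8, "fingers": 55},
    {"delta_pos": [7, 430, 0], "turn": -41.8, "fingers": 55},
  ],
)

```text
time_s: 3.87
position: [0.4192, 0.1756, 0.2396]
tcp_rot: [[0.27, 0.001, 0.963], [-0.963, -0.0, 0.27], [0.001, -1.0, 0.001]]
force: [0.2, -0.2, 0.5]
opening: 0.548
```

```bash

python3 - <<'E'
from seg import *
import pickle
s,im=shot("d1");pickle.dump((s,im),open("d1.pkl","wb"));print(s["time_s"],s["position"])
for r,a in brown(im): print(np.round(r[0]),np.round(r[1]),r[2])
E
```

```text
3.8667 [0.41920874 0.1756469  0.23958632]
[352. 116.] [152.  31.] 82.01988220214844
[214. 116.] [ 29. 148.] 2.12109637260437
[284. 114.] [150.  29.] 88.56790161132812
[148. 115.] [ 31. 152.] 7.253194808959961
```

View pics/d1.png

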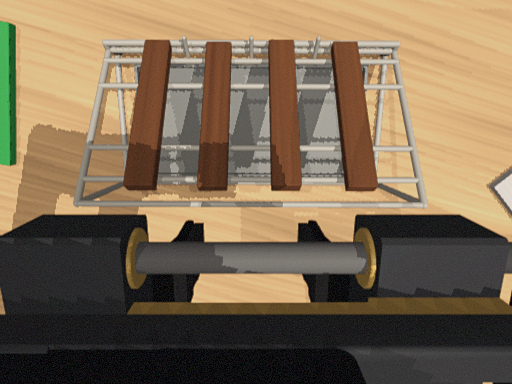

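Four slats show, with midlines at columns 148, 214, 284 and 352 and rows about 40 to 190. They are well aligned with the jaw axis. One shifted view follows, to triangulate.

Call:
jog_arm(
  steps=[
    {"delta_pos": [16, -58, 0], "turn": 0, "fingers": 55},
    {"delta_pos": [16, -58, 0], "turn": 0, "fingers": 55},
    {"delta_pos": [16, -58, 0], "turn": 0, "fingers": 55},
    {"delta_pos": [16, -58, 0], "turn": 0, "fingers": 55},
  ],
)

```text
time_s: 4.25
position: [0.4347, 0.1156, 0.2396]
tcp_rot: [[0.264, 0.0, 0.965], [-0.965, 0.0, 0.264], [-0.0, -1.0, 0.0]]
force: [-0.4, 0.3, -0.8]
opening: 0.55
```

```bash

python3 - <<'E'
from seg import *
import pickle
s0,im0=pickle.load(open("d1.pkl","rb"))
s,im=shot("d2");print(s["time_s"],s["position"])
A=sorted(brown(im0),key=lambda r:r[0][0][0]);B=sorted(brown(im),key=lambda r:r[0][0][0])
def mid(r):
    b=cv2.boxPoints(r);b=b[np.argsort(b[:,1])];return b[:2].mean(0),b[2:].mean(0)
print(len(A),len(B))
for (a,_),(b,_) in zip(A,B):
    P=[tri([ray(cam(s0),*p),ray(cam(s),*q)])[0] for p,q in zip(mid(a),mid(b))]
    d=P[0]-P[1];print("lo",np.round(P[0],4),"hi",np.round(P[1],4),"mid",np.round((P[0]+P[1])/2,4),"L",np.linalg.norm(d).round(4),"yaw",np.degrees(np.arctan2(d[1],d[0])).round(1),"pitch",np.degrees(np.arcsin(d[2]/np.linalg.norm(d))).round(1))
E
```

```text
4.25 [0.43470116 0.11556634 0.23958432]
4 5
lo [0.525  0.3045 0.0113] hi [0.3992 0.2623 0.125 ] mid [0.4621 0.2834 0.0681] L 0.1747 yaw 18.5 pitch -40.6
lo [0.5391 0.2445 0.0157] hi [0.4148 0.2066 0.1231] mid [0.4769 0.2255 0.0694] L 0.1686 yaw 16.9 pitch -39.6
lo [0.5511 0.1818 0.0512] hi [0.4314 0.1494 0.1244] mid [0.4912 0.1656 0.0878] L 0.144 yaw 15.2 pitch -30.6
lo [0.5748 0.1214 0.0099] hi [0.4467 0.0904 0.1238] mid [0.5107 0.1059 0.0668] L 0.1741 yaw 13.6 pitch -40.8
```

View pics/d2.png

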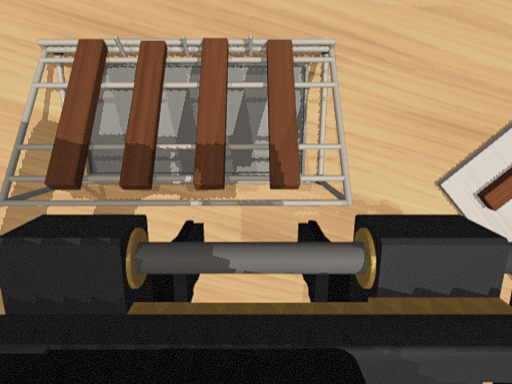

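The min-area rectangles mix in the side faces, so I use hand-read top corners for the rightmost slat (d1 about (332..357,42) and (347..377,189); d2 about (267..292,40) and (270..299,188)). I read them from enlargements.

```bash

python3 - <<'E'
import cv2,numpy as np
a=cv2.imread("pics/d1.png");b=cv2.imread("pics/d2.png")
o=np.vstack([cv2.resize(x[30:60,120:380],None,fx=3,fy=3,interpolation=cv2.INTER_CUBIC) if 0 else cv2.resize(x[r:r+40,c:c+262],None,fx=3,fy=3,interpolation=cv2.INTER_CUBIC) for x,r,c in((a,30,118),(a,165,118),(b,30,40),(b,165,40))])
cv2.imwrite("pics/d_crop.png",o)
E
```

```text
(no output)
```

View pics/d_crop.png

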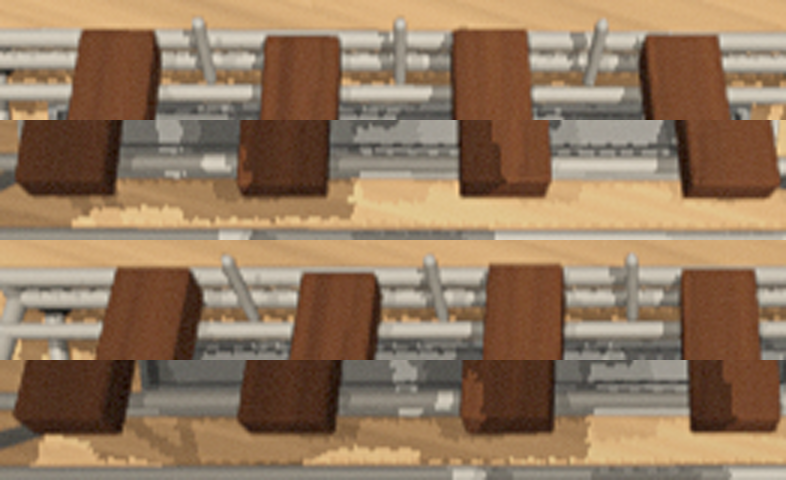

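```bash

python3 - <<'E'
from seg import *
import pickle
s0,im0=pickle.load(open("d1.pkl","rb"))
s=read_state()
C0=cam(s0);C1=cam(s)
lo1=[(118,31),(302,37),(489,31),(679,36)];hi1=[(63,183),(286,185),(504,186),(732,187)]
lo2=[(152,268),(340,273),(525,266),(720,271)];hi2=[(69,420),(286,420),(510,420),(734,420)]
for i in range(4):
    P=[]
    for a,b,oy in((lo1[i],lo2[i],0),(hi1[i],hi2[i],1)):
        p=(118+a[0]/3,(30+a[1]/3) if oy==0 else 165+(a[1]-120)/3)
        q=(40+b[0]/3,(30+(b[1]-240)/3) if oy==0 else 165+(b[1]-360)/3)
        x,r=tri([ray(C0,*p),ray(C1,*q)]);P.append(x)
    d=P[0]-P[1];L=np.linalg.norm(d)
    print("lo",np.round(P[0],4),"hi",np.round(P[1],4),"mid",np.round((P[0]+P[1])/2,4),"L",L.round(4),"yaw",np.degrees(np.arctan2(d[1],d[0])).round(1),"pitch",np.degrees(np.arcsin(d[2]/L)).round(1))
E
```

```text
lo [0.5198 0.293  0.0485] hi [0.4014 0.2635 0.1202] mid [0.4606 0.2783 0.0843] L 0.1416 yaw 14.0 pitch -30.4
lo [0.5345 0.2388 0.0422] hi [0.4188 0.2055 0.127 ] mid [0.4766 0.2222 0.0846] L 0.1472 yaw 16.0 pitch -35.2
lo [0.5513 0.1828 0.0456] hi [0.4327 0.1496 0.1207] mid [0.492  0.1662 0.0832] L 0.1443 yaw 15.6 pitch -31.4
lo [0.5677 0.1238 0.0379] hi [0.4496 0.0926 0.1258] mid [0.5086 0.1082 0.0819] L 0.1506 yaw 14.8 pitch -35.8
```

Slat centres come out near z 0.077 (network 0.077, mine about 0.0775 after removing half the thickness), yaw about 15.3° and pitch about 35°, so everything agrees with the text. I go for the rightmost slat with a shallow grip (tips about 5 mm below centre). I will then level it by pressing its low end on free table beside the tray.

Call:
jog_arm(
  steps=[
    {"delta_pos": [72, -10, -70], "turn": 0, "fingers": 55},
    {"delta_pos": [72, -10, -70], "turn": 0, "fingers": 55},
    {"delta_pos": [72, -10, -80], "turn": 0, "fingers": 55},
    {"delta_pos": [72, -10, -100], "turn": 0, "fingers": 55},
    {"delta_pos": [72, -10, -120], "turn": 0, "fingers": 55},
    {"delta_pos": [72, -10, -135], "turn": 0, "fingers": 55},
    {"delta_pos": [72, -10, -145], "turn": 0, "fingers": 55},
    {"delta_pos": [72, -10, -150], "turn": 0, "fingers": 55},
    {"delta_pos": [72, -10, -150], "turn": 0, "fingers": 55},
  ],
)

```text
time_s: 5.05
position: [0.5054, 0.1079, 0.0888]
tcp_rot: [[0.269, -0.002, 0.963], [-0.963, 0.0, 0.269], [-0.001, -1.0, -0.002]]
force: [-0.1, 0.4, 0.9]
opening: 0.553
```

```bash

python3 - <<'E'
from h import *
s,im=shot("e1");a=im
b=capture("side");print(read_state()["force"].round(2) if hasattr(read_state()["force"],"round") else read_state()["force"])
c=b[130:270,200:340]
cv2.imwrite("pics/e1s.png",cv2.resize(c[...,::-1],None,fx=4,fy=4,interpolation=cv2.INTER_CUBIC))
E
```

```text
[ 0.41 -0.68  0.81]
```

View pics/e1s.png

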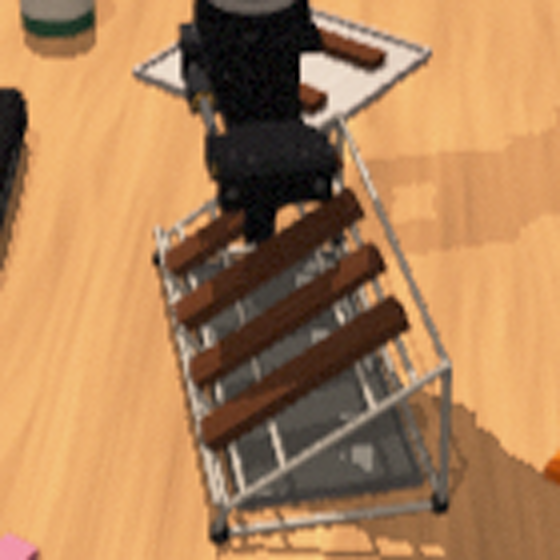

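View pics/e1.png

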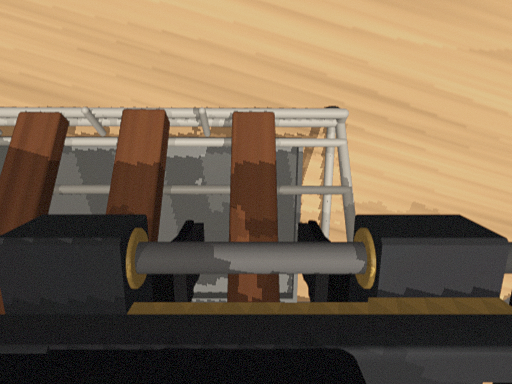

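The slat sits at columns 232–275, midway between the fingers (190 and 313), and nothing is touching. Close and lift.

Call:
jog_arm(
  steps=[
    {"delta_pos": [0, 0, 0], "turn": 0, "fingers": 0},
    {"delta_pos": [0, 0, 0], "turn": 0, "fingers": 0},
    {"delta_pos": [0, 0, 0], "turn": 0, "fingers": 0},
    {"delta_pos": [0, 0, 0], "turn": 0, "fingers": 0},
    {"delta_pos": [0, 0, 0], "turn": 0, "fingers": 0},
    {"delta_pos": [0, 0, 15], "turn": 0, "fingers": 0},
    {"delta_pos": [0, 0, 45], "turn": 0, "fingers": 0},
    {"delta_pos": [0, 0, 80], "turn": 0, "fingers": 0},
  ],
)

```text
time_s: 5.82
position: [0.5043, 0.1077, 0.1688]
tcp_rot: [[0.269, -0.006, 0.963], [-0.963, 0.0, 0.269], [-0.002, -1.0, -0.005]]
force: [0.7, -0.6, -0.7]
opening: 0.272
```

```bash

python3 - <<'E'
from h import *
s,im=shot("e2");print(s["position"],s["opening"])
b=capture("side")
c=b[100:270,200:340]
cv2.imwrite("pics/e2s.png",cv2.resize(c[...,::-1],None,fx=3,fy=3,interpolation=cv2.INTER_CUBIC))
E
```

```text
[0.50428233 0.10773037 0.16877442] 0.2715738856107095
```

View pics/e2s.png

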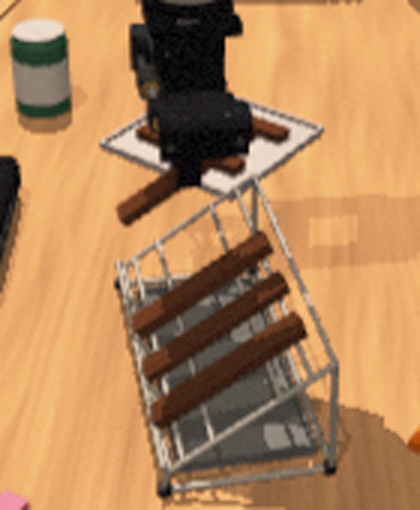

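View pics/e2.png

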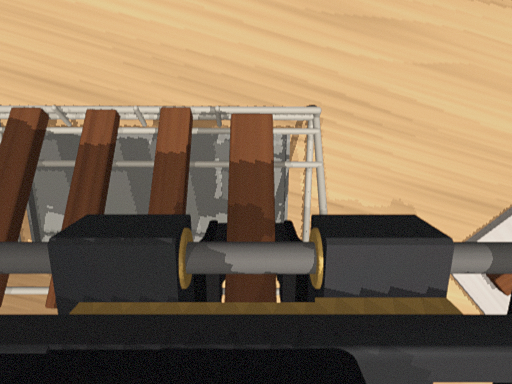

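The slat is held with its tilt unchanged (opening 0.272, about 23.6 mm). Next I carry it to the free table left of the tray, turned along the tray's y.

Call:
jog_arm(
  steps=[
    {"delta_pos": [-14, -36, 20], "turn": 7, "fingers": 0},
    {"delta_pos": [-28, -72, 20], "turn": 14, "fingers": 0},
    {"delta_pos": [-42, -108, 20], "turn": 21, "fingers": 0},
    {"delta_pos": [-56, -144, 10], "turn": 28, "fingers": 0},
    {"delta_pos": [-70, -180, -10], "turn": 35, "fingers": 0},
    {"delta_pos": [-84, -225, -40], "turn": 42, "fingers": 0},
    {"delta_pos": [-84, -225, -70], "turn": 42, "fingers": 0},
    {"delta_pos": [-84, -225, -90], "turn": 42, "fingers": 0},
    {"delta_pos": [-84, -225, -95], "turn": 42, "fingers": 0},
  ],
)

```text
time_s: 6.67
position: [0.419, -0.1179, 0.0702]
tcp_rot: [[0.842, -0.008, 0.539], [-0.539, 0.005, 0.842], [-0.009, -1.0, -0.001]]
force: [-1.2, 1.4, -0.4]
opening: 0.27
```

```bash

python3 - <<'E'
from h import *
b=capture("scene")
c=b[180:350,100:300]
cv2.imwrite("pics/f1.png",cv2.resize(c[...,::-1],None,fx=3,fy=3,interpolation=cv2.INTER_CUBIC))
E
```

```text
(no output)
```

View pics/f1.png

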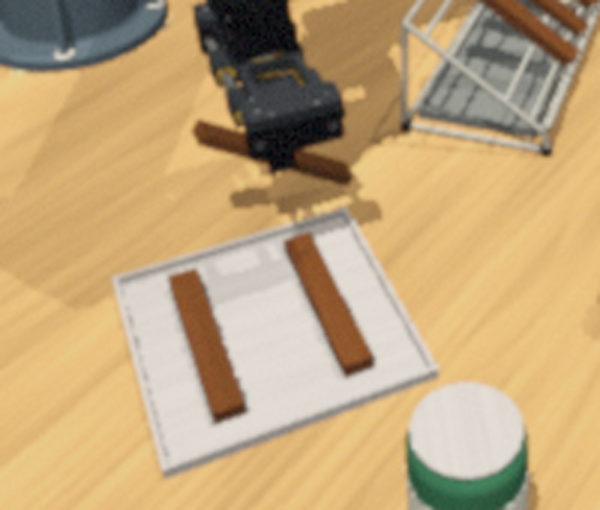

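The slat is clear of the tray and over free table. I lower it along the arc so the low end stays put, watching the force.

Call:
jog_arm(
  steps=[
    {"delta_pos": [0, 0, -5], "turn": 0, "fingers": 0},
    {"delta_pos": [0, 0, -10], "turn": 0, "fingers": 0},
    {"delta_pos": [-2, -3, -16], "turn": 0, "fingers": 0},
    {"delta_pos": [-3.5, -5.5, -22], "turn": 0, "fingers": 0},
    {"delta_pos": [-5, -7.5, -28], "turn": 0, "fingers": 0},
  ],
)

```text
time_s: 7.13
position: [0.4183, -0.1253, 0.0477]
tcp_rot: [[0.846, 0.004, 0.534], [-0.534, -0.003, 0.846], [0.005, -1.0, -0.0]]
force: [-0.6, -2.6, 6.0]
opening: 0.273
```

```bash

python3 - <<'E'
from h import *
b=capture("scene")
c=b[180:350,100:300]
cv2.imwrite("pics/f2.png",cv2.resize(c[...,::-1],None,fx=3,fy=3,interpolation=cv2.INTER_CUBIC))
print(read_state()["moment"])
E
```

```text
[-0.2383365  -0.15276128 -0.04651602]
```

View pics/f2.png

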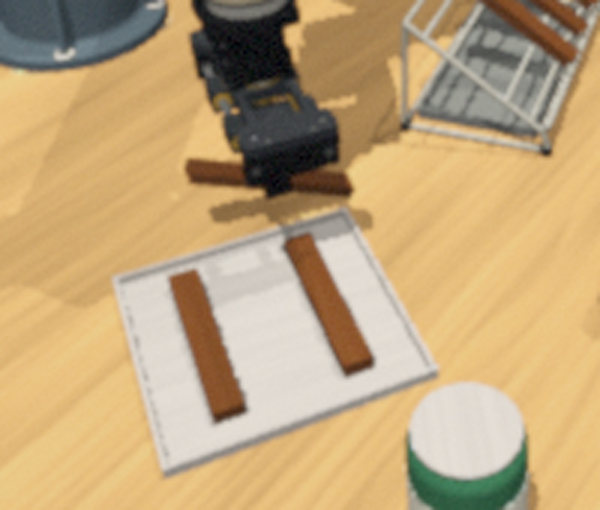

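It is pivoting in the grip at about 6 N. Continuing to flat.

Call:
jog_arm(
  steps=[
    {"delta_pos": [-1, -2, -6], "turn": 0, "fingers": 0},
    {"delta_pos": [-2, -3, -12], "turn": 0, "fingers": 0},
    {"delta_pos": [-2.5, -4, -18], "turn": 0, "fingers": 0},
    {"delta_pos": [-2.5, -4, -23], "turn": 0, "fingers": 0},
    {"delta_pos": [-2.5, -4, -26], "turn": 0, "fingers": 0},
    {"delta_pos": [-2.5, -4, -27], "turn": 0, "fingers": 0},
  ],
)

```text
time_s: 7.68
position: [0.4145, -0.1286, 0.019]
tcp_rot: [[0.845, -0.0, 0.535], [-0.535, 0.0, 0.845], [-0.0, -1.0, 0.0]]
force: [-0.2, -2.5, 3.9]
opening: 0.273
```

```bash

python3 - <<'E'
from h import *
b=capture("scene")
c=b[180:350,100:300]
cv2.imwrite("pics/f3.png",cv2.resize(c[...,::-1],None,fx=3,fy=3,interpolation=cv2.INTER_CUBIC))
s,im=shot("f3w")
print(s["moment"],s["position"],s["force"])
E
```

```text
[-0.11109003 -0.13768601 -0.04756895] [ 0.41449385 -0.12855484  0.01909044] [-1.17501498 -1.39036766  2.9694909 ]
```

View pics/f3.png

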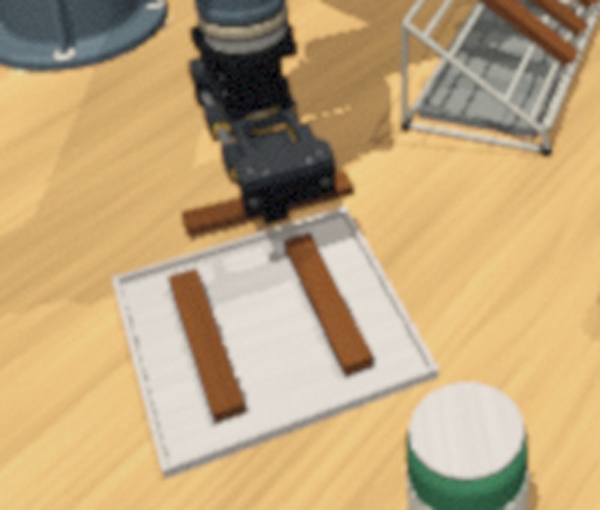

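View pics/f3w.png

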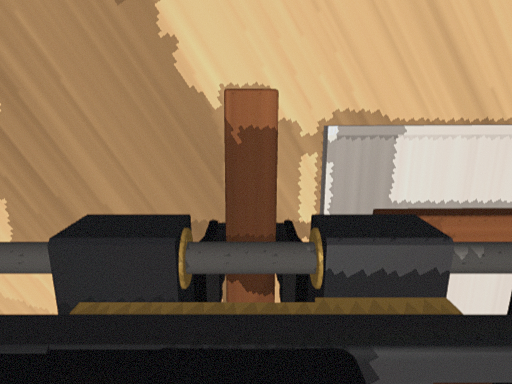

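The slat looks flat in f3 (scene crop (185–350, 180–235)). The wrist view shows its end edge at row 89, columns 225–278. I release and re-grip it square at its middle, so work out its centre first.

Call:
jog_arm(
  steps=[
    {"delta_pos": [0, 0, 0], "turn": 0, "fingers": 40},
    {"delta_pos": [0, 0, 0], "turn": 0, "fingers": 40},
    {"delta_pos": [0, 0, 0], "turn": 0, "fingers": 40},
  ],
)

```text
time_s: 8.03
position: [0.4142, -0.1283, 0.0195]
tcp_rot: [[0.845, -0.001, 0.535], [-0.535, 0.0, 0.845], [-0.001, -1.0, 0.0]]
force: [-0.3, -0.3, -0.8]
opening: 0.374
```

```bash
cat > endm.py <<'E'
from seg import *
import sys
def endmeas(name,ztop):
    s,im=shot(name);C=cam(s)
    print("t",s["time_s"],"tcp",np.round(s["position"],4),"op",round(s["opening"],3),"F",np.round(s["force"],1),"M",np.round(s["moment"],2))
    R,G,B=[im[...,i].astype(int) for i in range(3)]
    m=((R-B>25)&(R<165)&(R>1.5*G)).astype(np.uint8);m[205:]=0;m[:,:200]=0;m[:,300:]=0
    cols=range(236,268);
    m=cv2.morphologyEx(m,cv2.MORPH_OPEN,np.ones((3,3)))
    n,l,st,_=cv2.connectedComponentsWithStats(m);k=1+np.argmax(st[1:,4]);m=l==k
    rows=np.median([np.argmax(m[:,c]) for c in cols]);
    xs=[np.where(m[r])[0] for r in range(int(rows)+10,195)]
    u=[(x[0]+x[-1])/2 for x in xs if len(x)];u0=np.polyval(np.polyfit(range(len(u)),u,1),[0,len(u)-1])
    P=onz(C,250,rows,ztop);R_=np.array(s["tcp_rot"])
    d=R_.T@(P-s["position"]);print("end row",rows,"midcol",np.round(u0,1),"end in tool z",np.round(d[2]*1000,1),"centre tool z offset",np.round(d[2]*1000-75,1))
    a=onz(C,u0[0],rows+10,ztop);b=onz(C,u0[1],194,ztop);da,db=[R_.T@(q-s["position"]) for q in(a,b)]
    print("mid line in tool x at z:",np.round(da[[0,2]]*1000,1),np.round(db[[0,2]]*1000,1))
E
python3 -c "
from endm import *
endmeas('f4w',.0125)"
```

```text
t 8.0333 tcp [ 0.4142 -0.1283  0.0195] op 0.374 F [-0.3 -0.3 -0.8] M [-0.04 -0.07  0.01]
end row 90.0 midcol [251.2 251.3] end in tool z 73.9 centre tool z offset -1.1
mid line in tool x at z: [ 0.9 69.7] [ 0.9 27.6]
```

View pics/f4w.png

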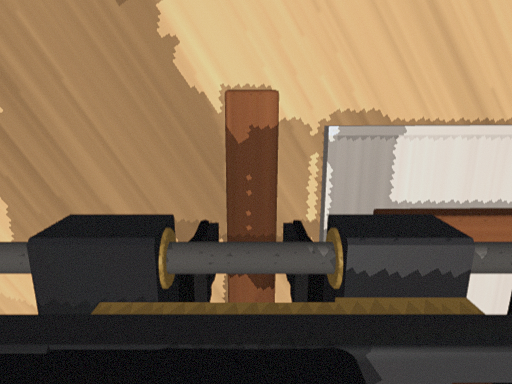

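```bash
python3 - <<'E'
from seg import *
import pickle
s0,im0=pickle.load(open("c1.pkl","rb"))
im3=cv2.imread("pics/c3.png")[...,::-1]
s3=dict(position=np.array([0.40916456,-0.25426523,0.23958333]),tcp_rot=np.array([[0.841,-.001,.541],[-.541,.001,.841],[-.001,-1,0]]))
for s,im in((s0,im0),(s3,im3)):
    C=cam(s);cs=[]
    for r,a in sorted(brown(im),key=lambda q:q[0][0][1]):
        p=onz(C,r[0][0],r[0][1],.0165);cs.append(p);b=cv2.boxPoints(r);b=b[np.argsort(b[:,0])]
        q=[onz(C,*b[:2].mean(0),.0165),onz(C,*b[2:].mean(0),.0165)];d=q[1]-q[0];print(np.round(p,4),np.linalg.norm(d),np.degrees(np.arctan2(d[1],d[0])))
    m=(cs[0]+cs[1])/2;d=cs[0]-cs[1];print("mid",m.round(4),"sep",np.linalg.norm(d),"yaw",np.degrees(np.arctan2(d[1],d[0]))-90)
cv2.imwrite("pics/c1z.png",cv2.resize(im0[0:205,145:355][...,::-1],None,fx=2.9,fy=2.9,interpolation=cv2.INTER_CUBIC))
E
```

```text
[ 0.5329 -0.1953  0.0165] 0.14868728491799263 -32.63056751172928
[ 0.4825 -0.276   0.0165] 0.14772503285142827 -32.05280983731351
mid [ 0.5077 -0.2356  0.0165] sep 0.09511816937168821 yaw -31.995483472145438
[ 0.533  -0.1955  0.0165] 0.14874061638481986 -32.763181777717705
[ 0.482  -0.2756  0.0165] 0.1476581223550514 -32.085297663450625
mid [ 0.5075 -0.2355  0.0165] sep 0.0949741889072947 yaw -32.515368603245356
```

View pics/c1z.png

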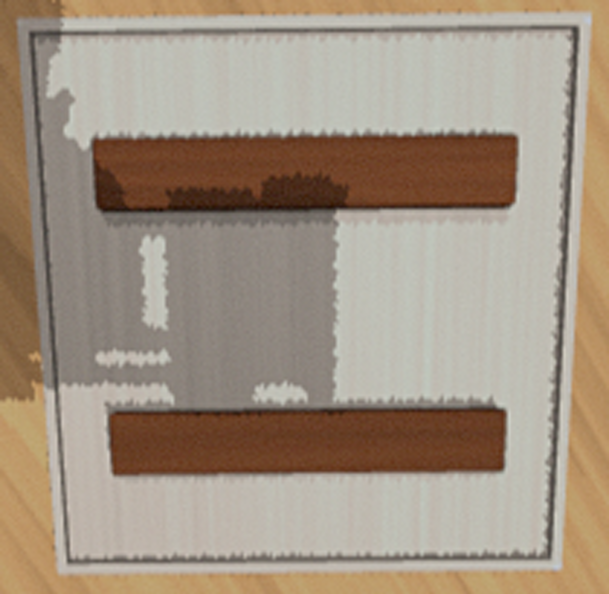

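Call:
jog_arm(
  steps=[
    {"delta_pos": [0, 0, 0], "turn": 0, "fingers": 0},
    {"delta_pos": [0, 0, 0], "turn": 0, "fingers": 0},
    {"delta_pos": [0, 0, 0], "turn": 0, "fingers": 0},
    {"delta_pos": [0, 0, 0], "turn": 0, "fingers": 0},
    {"delta_pos": [0, 0, 25], "turn": 0, "fingers": 0},
    {"delta_pos": [0, 0, 50], "turn": 0, "fingers": 0},
  ],
)

```text
time_s: 8.58
position: [0.4134, -0.1281, 0.0689]
tcp_rot: [[0.845, -0.004, 0.536], [-0.536, 0.002, 0.845], [-0.005, -1.0, -0.0]]
force: [-0.6, 0.1, 0.7]
opening: 0.267
```

The tray view gives the tower centre at about (0.507,−0.235), yaw −32.4°. Now I carry slat A above tray x=−48.

Call:
jog_arm(
  steps=[
    {"delta_pos": [20, -30, 0], "turn": 0, "fingers": 0},
    {"delta_pos": [40, -60, 0], "turn": 0, "fingers": 0},
    {"delta_pos": [53.5, -80.5, 0], "turn": 0, "fingers": 0},
    {"delta_pos": [53.5, -80.5, -12], "turn": 0, "fingers": 0},
    {"delta_pos": [53.5, -80.5, -22], "turn": 0, "fingers": 0},
    {"delta_pos": [53.5, -80.5, -26], "turn": 0, "fingers": 0},
    {"delta_pos": [53.5, -80.5, -26], "turn": 0, "fingers": 0},
  ],
)

```text
time_s: 9.17
position: [0.4659, -0.2074, 0.0421]
tcp_rot: [[0.845, -0.004, 0.535], [-0.535, 0.003, 0.845], [-0.006, -1.0, 0.0]]
force: [0.5, 0.2, -0.3]
opening: 0.271
```

```bash
python3 -c "
from endm import *
endmeas('g1w',.036)
b=capture('scene')
c=b[180:350,100:300]
cv2.imwrite('pics/g1.png',cv2.resize(c[...,::-1],None,fx=3,fy=3,interpolation=cv2.INTER_CUBIC))
"
```

```text
t 9.1667 tcp [ 0.4659 -0.2074  0.0421] op 0.271 F [ 0.5  0.2 -0.3] M [-0.02 -0.03  0.01]
end row 90.0 midcol [250.7 250.3] end in tool z 73.8 centre tool z offset -1.2
mid line in tool x at z: [ 0.6 69.7] [ 0.4 27.8]
```

View pics/g1.png

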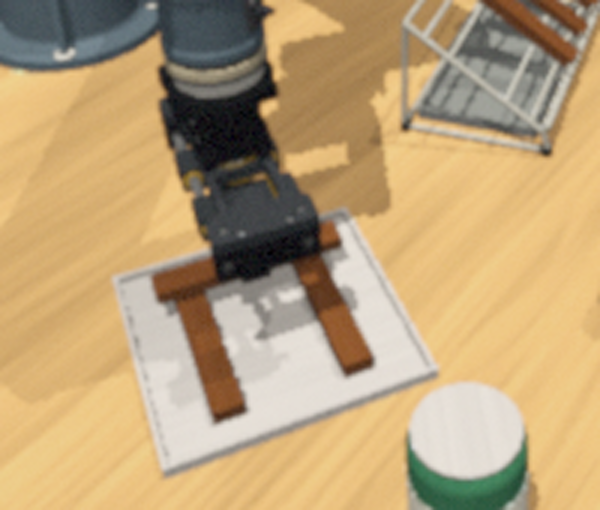

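View pics/g1w.png

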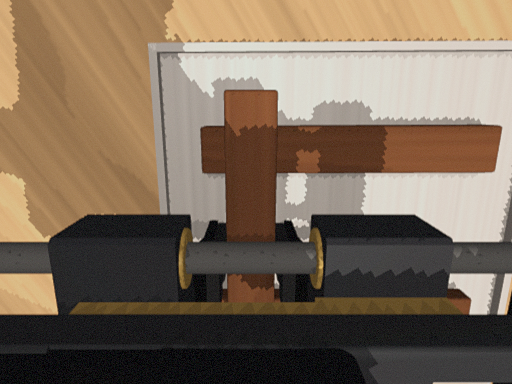

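Slat A hovers over base1, and both show in g1w: the slat end is at row 90, and base1 spans columns 202–500 and rows 126–172. I can check their relation directly.

```bash
python3 - <<'E'
from h import *
s=read_state();C=cam(s);R=np.array(s["tcp_rot"])
# true axes: tool x ~ tray x
def t(u,v,z): return np.round((R.T@(onz(C,u,v,z)-s["position"]))*1000,1)[[0,2]]
for z in(.0165,):
  print("left end",t(202,149,z),"right",t(499,149,z),"far edge",t(340,126,z),"near edge(top)",t(340,170,z))
print("slat left/right edge",t(224.5,120,.0365),t(277.5,120,.0365),"end",t(250,90.5,.0365))
c=cv2.imread("pics/g1w.png")[80:200,140:512];cv2.imwrite("pics/g1wz.png",cv2.resize(c,None,fx=2.1,fy=2.1,interpolation=cv2.INTER_CUBIC))
E
```

```text
left end [-24.1  46.3] right [126.7  46.3] far edge [45.3 57.7] near edge(top) [46.7 35.5]
slat left/right edge [-10.9  61.2] [12.4 61.2] end [ 0.3 73.7]
```

View pics/g1wz.png

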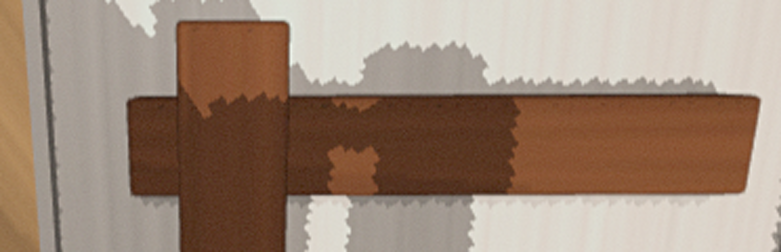

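The slat is about 2 mm too far toward tray −x (base1's middle is 50.5 mm away and should be 48). Its end overhang of 27 mm is exact. I correct that and feel downward.

Call:
jog_arm(
  steps=[
    {"delta_pos": [1.7, -1.1, -2], "turn": 0, "fingers": 0},
    {"delta_pos": [1.7, -1.1, -3], "turn": 0, "fingers": 0},
    {"delta_pos": [1.7, -1.1, -4], "turn": 0, "fingers": 0},
    {"delta_pos": [1.7, -1.1, -4.5], "turn": 0, "fingers": 0},
    {"delta_pos": [1.7, -1.1, -4.5], "turn": 0, "fingers": 0},
  ],
)

```text
time_s: 9.68
position: [0.4697, -0.2102, 0.0391]
tcp_rot: [[0.845, -0.0, 0.535], [-0.535, 0.0, 0.845], [-0.0, -1.0, 0.0]]
force: [0.1, -0.3, -0.8]
opening: 0.272
```

Call:
jog_arm(
  steps=[
    {"delta_pos": [0, 0, -0.5], "turn": 0, "fingers": 0},
    {"delta_pos": [0, 0, -1], "turn": 0, "fingers": 0},
    {"delta_pos": [0, 0, -1], "turn": 0, "fingers": 0},
  ],
)

```text
time_s: 9.93
position: [0.4697, -0.2103, 0.038]
tcp_rot: [[0.845, -0.0, 0.535], [-0.535, 0.0, 0.845], [-0.0, -1.0, 0.0]]
force: [-0.3, -0.3, -0.2]
opening: 0.271
```

```bash
cat > rel.py <<'E'
from endm import *
def rel(name,zs,zb,lo=120,hi=180):
    """slat in grip (top zs) against a crossing slat (top zb) in view"""
    endmeas(name,zs);
    im=cv2.imread(f"pics/{name}.png");c=im[80:206,140:512];cv2.imwrite(f"pics/{name}z.png",cv2.resize(c,None,fx=2.1,fy=2.1,interpolation=cv2.INTER_CUBIC))
E
python3 -c "
from rel import *
rel('g2w',.0325,.0165)"
```

```text
t 9.9333 tcp [ 0.4697 -0.2103  0.038 ] op 0.271 F [-0.3 -0.3 -0.2] M [-0.   -0.06  0.  ]
end row 90.0 midcol [250.2 249.5] end in tool z 73.8 centre tool z offset -1.2
mid line in tool x at z: [ 0.4 69.7] [ 0.1 28. ]
```

View pics/g2wz.png

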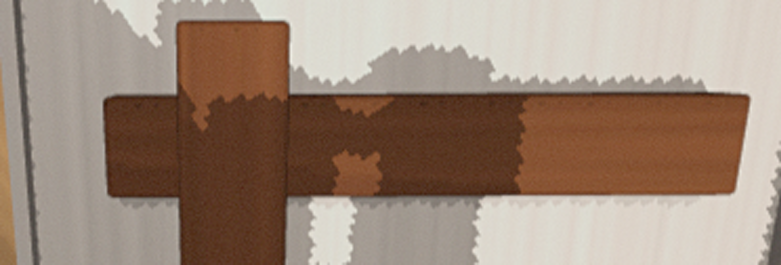

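```bash
cat >> rel.py <<'E'
def pts(s,L):
    C=cam(s);R=np.array(s["tcp_rot"])
    return [np.round((R.T@(onz(C,u,v,z)-s["position"]))*1000,1)[[0,2]] for u,v,z in L]
def zc(X,Y): return 140+X/2.1,80+Y/2.1
E
python3 -c "
from rel import *
s=read_state();z=.0165
print(pts(s,[(*zc(105,145),z),(*zc(742,145),z),(*zc(400,96),z),(*zc(400,194),z),(*zc(178,80),.0325),(*zc(288,80),.0325)]))"
```

```text
[array([-29.2,  46.8]), array([120.4,  46.8]), array([39.4, 58.1]), array([40.7, 35.1]), array([-10.7,  62.1]), array([12.2, 62.1])]
```

Both methods now agree (−44.7 mm, should be −48), since the earlier reading was still settling. I shift −3.2 mm along tray x and continue down.

Call:
jog_arm(
  steps=[
    {"delta_pos": [-2.7, 1.7, 0], "turn": 0, "fingers": 0},
    {"delta_pos": [-2.7, 1.7, 0], "turn": 0, "fingers": 0},
    {"delta_pos": [-2.7, 1.7, -0.5], "turn": 0, "fingers": 0},
    {"delta_pos": [-2.7, 1.7, -1], "turn": 0, "fingers": 0},
    {"delta_pos": [-2.7, 1.7, -1], "turn": 0, "fingers": 0},
  ],
)

```text
time_s: 10.4
position: [0.4668, -0.2085, 0.0372]
tcp_rot: [[0.845, -0.0, 0.535], [-0.535, 0.0, 0.845], [-0.001, -1.0, -0.0]]
force: [-1.4, 0.5, 2.4]
opening: 0.273
```

Call:
jog_arm(
  steps=[
    {"delta_pos": [0, 0, -0.5], "turn": 0, "fingers": 0},
    {"delta_pos": [0, 0, -1], "turn": 0, "fingers": 0},
    {"delta_pos": [0, 0, -1], "turn": 0, "fingers": 0},
  ],
)

```text
time_s: 10.65
position: [0.4668, -0.2085, 0.0371]
tcp_rot: [[0.845, -0.0, 0.535], [-0.535, -0.0, 0.845], [-0.0, -1.0, -0.0]]
force: [-1.6, 1.2, 10.1]
opening: 0.267
```

Call:
jog_arm(
  steps=[
    {"delta_pos": [0, 0, -0.5], "turn": 0, "fingers": 0},
    {"delta_pos": [0, 0, -0.5], "turn": 0, "fingers": 0},
  ],
)

```text
time_s: 10.82
position: [0.4668, -0.2085, 0.0371]
tcp_rot: [[0.845, 0.0, 0.535], [-0.535, -0.0, 0.845], [0.0, -1.0, -0.0]]
force: [-3.3, 1.8, 14.7]
opening: 0.271
```

Contact came at TCP 37.2 mm and the force rose to 14.7 N, firmer than wanted. I back off to about zero and release. From here on I feel in single 0.5 mm checks.

Call:
jog_arm(
  steps=[
    {"delta_pos": [0, 0, 1.5], "turn": 0, "fingers": 0},
    {"delta_pos": [0, 0, 1.5], "turn": 0, "fingers": 0},
  ],
)

```text
time_s: 10.98
position: [0.4674, -0.2088, 0.0375]
tcp_rot: [[0.845, 0.001, 0.535], [-0.535, -0.001, 0.845], [0.001, -1.0, -0.0]]
force: [-0.4, 0.2, 0.6]
opening: 0.269
```

Call:
jog_arm(
  steps=[
    {"delta_pos": [0, 0, 0], "turn": 0, "fingers": 45},
    {"delta_pos": [0, 0, 0], "turn": 0, "fingers": 45},
    {"delta_pos": [0, 0, 0], "turn": 0, "fingers": 45},
    {"delta_pos": [0, 0, 6], "turn": 0, "fingers": 45},
    {"delta_pos": [0, 0, 25], "turn": 0, "fingers": 45},
    {"delta_pos": [0, 0, 60], "turn": 0, "fingers": 45},
    {"delta_pos": [0, 0, 100], "turn": 0, "fingers": 55},
  ],
)

```text
time_s: 11.57
position: [0.4656, -0.2077, 0.1366]
tcp_rot: [[0.845, -0.004, 0.535], [-0.535, 0.003, 0.845], [-0.006, -1.0, 0.0]]
force: [1.1, -1.0, -0.1]
opening: 0.478
```

```bash
python3 - <<'E'
from h import *
print(read_state()["time_s"])
b=capture("scene")
c=b[180:350,100:300]
cv2.imwrite("pics/g3.png",cv2.resize(c[...,::-1],None,fx=3,fy=3,interpolation=cv2.INTER_CUBIC))
E
```

```text
11.5667
```

View pics/g3.png

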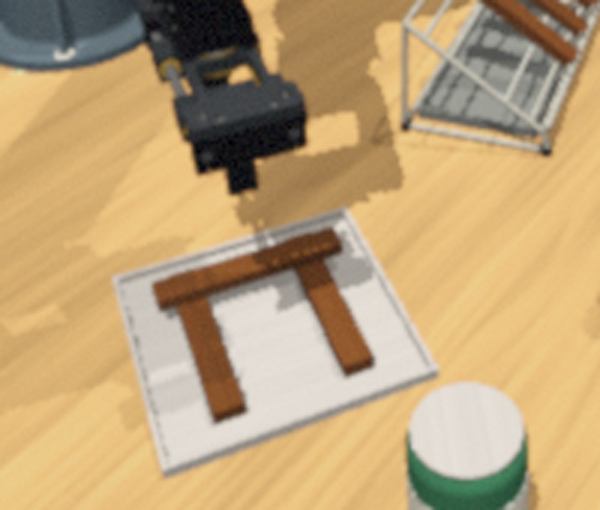

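Slat A lies square across the bases, with even ends at (155,290) and (340,238) in the crop. Now slat 2.

Call:
jog_arm(
  steps=[
    {"delta_pos": [5, 20, 40], "turn": 0, "fingers": 55},
    {"delta_pos": [10, 60, 60], "turn": -7, "fingers": 55},
    {"delta_pos": [10, 100, 60], "turn": -14, "fingers": 55},
    {"delta_pos": [12, 140, 60], "turn": -21, "fingers": 55},
    {"delta_pos": [14, 180, 60], "turn": -28, "fingers": 55},
    {"delta_pos": [16, 220, 60], "turn": -35, "fingers": 55},
    {"delta_pos": [18, 260, 60], "turn": -42, "fingers": 55},
    {"delta_pos": [20, 300, 60], "turn": -42, "fingers": 55},
    {"delta_pos": [22, 340, 50], "turn": -42, "fingers": 55},
    {"delta_pos": [23, 375, 30], "turn": -42, "fingers": 55},
    {"delta_pos": [23, 375, 10], "turn": -42, "fingers": 55},
    {"delta_pos": [23, 375, -10], "turn": -42, "fingers": 55},
    {"delta_pos": [23, 375, -10], "turn": -42, "fingers": 55},
    {"delta_pos": [23, 375, -10], "turn": -42, "fingers": 55},
  ],
)

```text
time_s: 12.78
position: [0.4891, 0.1665, 0.1264]
tcp_rot: [[0.27, -0.003, 0.963], [-0.963, -0.0, 0.27], [-0.0, -1.0, -0.003]]
force: [-0.3, -0.8, 0.5]
opening: 0.545
```

```bash
python3 - <<'E'
from h import *
s,im=shot("h1");print(s["position"])
E
```

```text
[0.4891147  0.16652121 0.12638424]
```

View pics/h1.png

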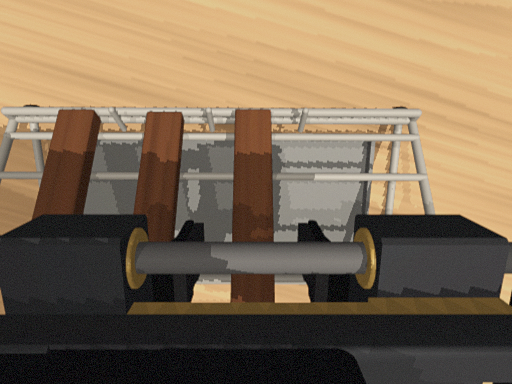

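The slat is centred between the fingers (columns 233–272). Descend, grip and lift.

Call:
jog_arm(
  steps=[
    {"delta_pos": [0, 0, -15], "turn": 0, "fingers": 55},
    {"delta_pos": [0, 0, -28], "turn": 0, "fingers": 55},
    {"delta_pos": [0, 0, -37.5], "turn": 0, "fingers": 55},
    {"delta_pos": [0, 0, -37.5], "turn": 0, "fingers": 55},
    {"delta_pos": [0, 0, -37.5], "turn": 0, "fingers": 0},
    {"delta_pos": [0, 0, -37.5], "turn": 0, "fingers": 0},
    {"delta_pos": [0, 0, -37.5], "turn": 0, "fingers": 0},
    {"delta_pos": [0, 0, -37.5], "turn": 0, "fingers": 0},
    {"delta_pos": [0, 0, -37.5], "turn": 0, "fingers": 0},
    {"delta_pos": [0, 0, -20], "turn": 0, "fingers": 0},
    {"delta_pos": [0, 0, 15], "turn": 0, "fingers": 0},
    {"delta_pos": [0, 0, 50], "turn": 0, "fingers": 0},
    {"delta_pos": [0, 0, 60], "turn": 0, "fingers": 0},
  ],
)

```text
time_s: 13.92
position: [0.4926, 0.1669, 0.1915]
tcp_rot: [[0.27, 0.008, 0.963], [-0.963, 0.001, 0.27], [0.001, -1.0, 0.008]]
force: [1.3, 0.1, 0.0]
opening: 0.273
```

Call:
jog_arm(
  steps=[
    {"delta_pos": [-8, -35, 10], "turn": 0, "fingers": 0},
    {"delta_pos": [-16, -70, 10], "turn": 7, "fingers": 0},
    {"delta_pos": [-24, -105, 10], "turn": 14, "fingers": 0},
    {"delta_pos": [-34, -140, 10], "turn": 21, "fingers": 0},
    {"delta_pos": [-44, -175, 0], "turn": 28, "fingers": 0},
    {"delta_pos": [-54, -210, -20], "turn": 35, "fingers": 0},
    {"delta_pos": [-62, -245, -45], "turn": 42, "fingers": 0},
    {"delta_pos": [-70, -284, -75], "turn": 42, "fingers": 0},
    {"delta_pos": [-70, -284, -105], "turn": 42, "fingers": 0},
    {"delta_pos": [-70, -284, -114], "turn": 42, "fingers": 0},
    {"delta_pos": [-70, -284, -114], "turn": 42, "fingers": 0},
  ],
)

```text
time_s: 14.83
position: [0.418, -0.1182, 0.07]
tcp_rot: [[0.843, -0.006, 0.538], [-0.538, 0.003, 0.843], [-0.007, -1.0, -0.0]]
force: [-0.1, -0.3, 0.2]
opening: 0.274
```

Call:
jog_arm(
  steps=[
    {"delta_pos": [0, 0, -6], "turn": 0, "fingers": 0},
    {"delta_pos": [0, 0, -12], "turn": 0, "fingers": 0},
    {"delta_pos": [-1, -2, -18], "turn": 0, "fingers": 0},
    {"delta_pos": [-3, -5, -24], "turn": 0, "fingers": 0},
    {"delta_pos": [-5, -7.5, -30], "turn": 0, "fingers": 0},
    {"delta_pos": [-6, -9, -36], "turn": 0, "fingers": 0},
    {"delta_pos": [-7, -10.5, -42], "turn": 0, "fingers": 0},
    {"delta_pos": [-7, -11.5, -47], "turn": 0, "fingers": 0},
    {"delta_pos": [-7, -11.5, -49], "turn": 0, "fingers": 0},
    {"delta_pos": [-7, -11.5, -49], "turn": 0, "fingers": 0},
  ],
)

```text
time_s: 15.67
position: [0.4131, -0.1291, 0.0236]
tcp_rot: [[0.845, -0.0, 0.536], [-0.536, 0.0, 0.845], [-0.0, -1.0, 0.0]]
force: [0.2, -1.4, 2.4]
opening: 0.272
```

Call:
jog_arm(
  steps=[
    {"delta_pos": [0, 0, -2], "turn": 0, "fingers": 0},
    {"delta_pos": [0, 0, -4], "turn": 0, "fingers": 0},
    {"delta_pos": [0, 0, -4.5], "turn": 0, "fingers": 0},
    {"delta_pos": [0, 0, -4.5], "turn": 0, "fingers": 0},
  ],
)

```text
time_s: 16.0
position: [0.4131, -0.129, 0.0195]
tcp_rot: [[0.845, 0.0, 0.535], [-0.535, 0.0, 0.845], [0.0, -1.0, 0.0]]
force: [-1.0, -0.8, 3.0]
opening: 0.272
```

```bash
python3 -c "
from endm import *
endmeas('i1w',.0125)
b=capture('scene')
c=b[180:350,100:300]
cv2.imwrite('pics/i1.png',cv2.resize(c[...,::-1],None,fx=3,fy=3,interpolation=cv2.INTER_CUBIC))
"
```

```text
t 16.0 tcp [ 0.4131 -0.129   0.0195] op 0.272 F [-1.  -0.8  3. ] M [-0.02 -0.04 -0.05]
end row 87.0 midcol [250.4 250.4] end in tool z 75.1 centre tool z offset 0.1
mid line in tool x at z: [ 0.5 71. ] [ 0.5 27.6]
```

View pics/i1.png

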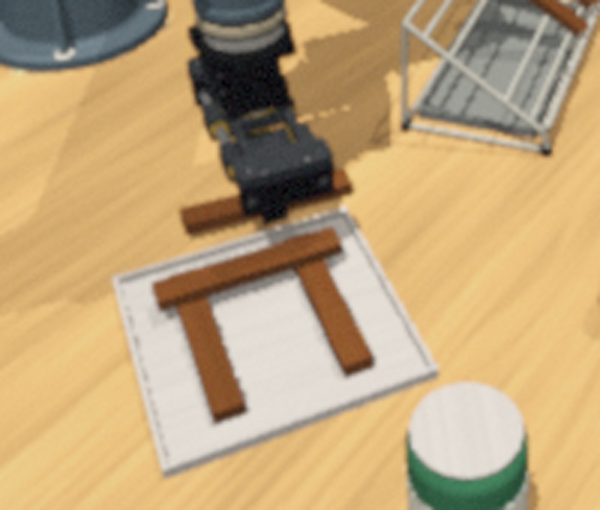

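It is flat, with the centre offset about 0. I re-grip quickly to be square, then lift and go to tray x=+48.

Call:
jog_arm(
  steps=[
    {"delta_pos": [0, 0, 0], "turn": 0, "fingers": 38},
    {"delta_pos": [0, 0, 0], "turn": 0, "fingers": 38},
    {"delta_pos": [0, 0, 0], "turn": 0, "fingers": 38},
    {"delta_pos": [0, 0, 0], "turn": 0, "fingers": 0},
    {"delta_pos": [0, 0, 0], "turn": 0, "fingers": 0},
    {"delta_pos": [0, 0, 0], "turn": 0, "fingers": 0},
    {"delta_pos": [0, 0, 0], "turn": 0, "fingers": 0},
    {"delta_pos": [0, 0, 25], "turn": 0, "fingers": 0},
    {"delta_pos": [0, 0, 55], "turn": 0, "fingers": 0},
    {"delta_pos": [28, -27, 55], "turn": 0, "fingers": 0},
    {"delta_pos": [56, -54, 55], "turn": 0, "fingers": 0},
    {"delta_pos": [84, -82, 55], "turn": 0, "fingers": 0},
    {"delta_pos": [112, -110, 55], "turn": 0, "fingers": 0},
    {"delta_pos": [134, -132, 55], "turn": 0, "fingers": 0},
    {"delta_pos": [134, -132, 40], "turn": 0, "fingers": 0},
    {"delta_pos": [134, -132, 28], "turn": 0, "fingers": 0},
    {"delta_pos": [134, -132, 23], "turn": 0, "fingers": 0},
    {"delta_pos": [134, -132, 23], "turn": 0, "fingers": 0},
    {"delta_pos": [134, -132, 23], "turn": 0, "fingers": 0},
    {"delta_pos": [134, -132, 23], "turn": 0, "fingers": 0},
  ],
)

```text
time_s: 17.77
position: [0.5464, -0.2602, 0.0427]
tcp_rot: [[0.845, -0.001, 0.535], [-0.535, 0.001, 0.845], [-0.001, -1.0, 0.0]]
force: [0.2, 0.5, -0.4]
opening: 0.273
```

```bash
python3 -c "
from rel import *
rel('j1w',.036,.0165)"
```

```text
t 17.7667 tcp [ 0.5464 -0.2602  0.0427] op 0.273 F [ 0.2  0.5 -0.4] M [-0.02 -0.09  0.03]
end row 89.0 midcol [249.9 250. ] end in tool z 74.3 centre tool z offset -0.7
mid line in tool x at z: [ 0.3 70.1] [ 0.3 27.7]
```

View pics/j1w.png

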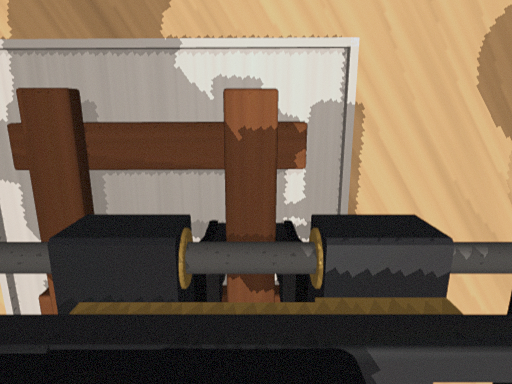

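```bash
python3 -c "
from rel import *
s=read_state();z=.0165
print('base1 L,R,far,near',pts(s,[(10.5,146,z),(306.5,146,z),(180,122,z),(180,169,z)]))
print('B edges,end',pts(s,[(224.5,110,.0365),(278,110,.0365),(250,89,.0365)]))
print('A end',pts(s,[(18.5,90,.0305),(77,90,.0305),(25,125,.0305),(82,125,.0305)]))"

```

```text
base1 L,R,far,near [array([-120.9,   47.9]), array([29. , 47.8]), array([-34.5,  59.7]), array([-35.7,  36. ])]
B edges,end [array([-10.8,  65.5]), array([12.6, 65.5]), array([ 0.3, 74.3])]
A end [array([-103.2,   74.2]), array([-77. ,  74.2]), array([-102.7,   58.9]), array([-76.6,  58.9])]
```

```bash
python3 -c "
import cv2
c=cv2.imread('pics/j1w.png')[75:210,0:320];cv2.imwrite('pics/j1z.png',cv2.resize(c,None,fx=2.5,fy=2.5,interpolation=cv2.INTER_CUBIC))"
```

```text
(no output)
```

View pics/j1z.png

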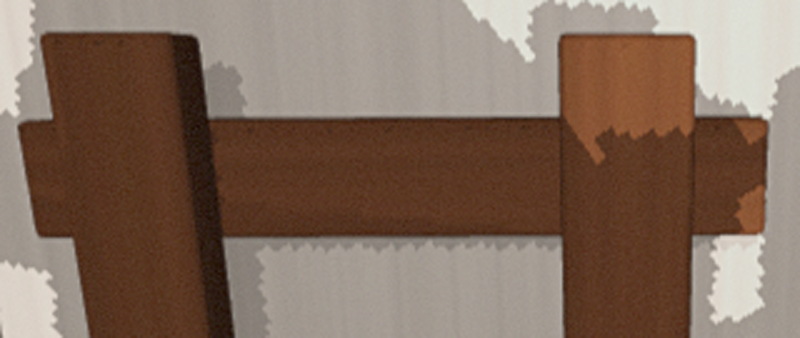

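```bash
python3 -c "
from rel import *
s=read_state()
for zA in(.0295,.031,.0325): print('A',pts(s,[(16.8,89.5,zA),(68.8,89.5,zA),(24.8,147,zA),(75.2,147,zA)]))
for z in(.015,.0165,.018): print('b',pts(s,[(11.2,147,z),(306.8,147,z)]))
for z in(.035,.0365,.038): print('B',pts(s,[(224,90,z),(277.6,90,z),(224.8,147,z),(276,147,z),(250,89.5,z)]))"

```

```text
A [array([-104.6,   74.5]), array([-81.2,  74.5]), array([-105.1,   48.7]), array([-81.5,  48.7])]
A [array([-103.6,   74.4]), array([-80.4,  74.4]), array([-104.1,   48.9]), array([-80.7,  48.9])]
A [array([-102.6,   74.3]), array([-79.6,  74.3]), array([-103.1,   49. ]), array([-80.,  49.])]
b [array([-121.7,   47.2]), array([29.4, 47.1])]
b [array([-120.7,   47.3]), array([29.1, 47.3])]
b [array([-119.6,   47.5]), array([28.9, 47.5])]
B [array([-11.,  74.]), array([12.3, 74. ]), array([-11.1,  49.3]), array([12.1, 49.3]), array([ 0.3, 74.2])]
B [array([-10.8,  73.9]), array([12.2, 73.9]), array([-11. ,  49.4]), array([12. , 49.4]), array([ 0.3, 74.1])]
B [array([-10.7,  73.8]), array([12.1, 73.8]), array([-10.8,  49.6]), array([11.9, 49.6]), array([ 0.3, 74. ])]
```

With proper top-face edges, A sits at −47 and B at +46.6 relative to base1's middle, and the ends are level (74.4 against 74.1). I shift B +1.6 mm in tray x and feel down gently.

Call:
jog_arm(
  steps=[
    {"delta_pos": [1.3, -0.9, -2], "turn": 0, "fingers": 0},
    {"delta_pos": [1.3, -0.9, -3], "turn": 0, "fingers": 0},
    {"delta_pos": [1.3, -0.9, -4], "turn": 0, "fingers": 0},
    {"delta_pos": [1.3, -0.9, -4], "turn": 0, "fingers": 0},
    {"delta_pos": [1.3, -0.9, -4], "turn": 0, "fingers": 0},
  ],
)

```text
time_s: 18.23
position: [0.5483, -0.262, 0.0386]
tcp_rot: [[0.845, -0.0, 0.535], [-0.535, 0.0, 0.845], [-0.0, -1.0, 0.0]]
force: [-0.6, 0.4, 0.2]
opening: 0.272
```

Call:
jog_arm(
  steps=[
    {"delta_pos": [0, 0, -0.5], "turn": 0, "fingers": 0},
    {"delta_pos": [0, 0, -0.5], "turn": 0, "fingers": 0},
  ],
)

```text
time_s: 18.4
position: [0.5483, -0.262, 0.038]
tcp_rot: [[0.845, -0.0, 0.535], [-0.535, 0.0, 0.845], [-0.0, -1.0, 0.0]]
force: [0.2, 0.1, -0.8]
opening: 0.271
```

Call:
jog_arm(
  steps=[
    {"delta_pos": [0, 0, -0.5], "turn": 0, "fingers": 0},
    {"delta_pos": [0, 0, -0.5], "turn": 0, "fingers": 0},
  ],
)

```text
time_s: 18.57
position: [0.5483, -0.262, 0.0375]
tcp_rot: [[0.845, 0.0, 0.535], [-0.535, -0.0, 0.845], [0.0, -1.0, 0.0]]
force: [-0.3, 0.1, -0.6]
opening: 0.266
```

Call:
jog_arm(
  steps=[
    {"delta_pos": [-0.8, 0.5, 0], "turn": 0, "fingers": 0},
    {"delta_pos": [-0.8, 0.5, -0.5], "turn": 0, "fingers": 0},
    {"delta_pos": [-0.8, 0.5, -0.5], "turn": 0, "fingers": 0},
  ],
)

```text
time_s: 18.82
position: [0.5475, -0.2615, 0.0373]
tcp_rot: [[0.845, -0.0, 0.535], [-0.535, 0.0, 0.845], [-0.0, -1.0, -0.0]]
force: [-0.6, 0.5, 1.8]
opening: 0.273
```

Call:
jog_arm(
  steps=[
    {"delta_pos": [0, 0, -0.5], "turn": 0, "fingers": 0},
    {"delta_pos": [0, 0, -0.5], "turn": 0, "fingers": 0},
  ],
)

```text
time_s: 18.98
position: [0.5475, -0.2615, 0.0371]
tcp_rot: [[0.845, -0.0, 0.535], [-0.535, -0.0, 0.845], [0.0, -1.0, -0.0]]
force: [-1.4, 0.7, 4.1]
opening: 0.267
```

Light contact at 4 N. Release, rise, and go for slat 3.

Call:
jog_arm(
  steps=[
    {"delta_pos": [0, 0, 0.3], "turn": 0, "fingers": 45},
    {"delta_pos": [0, 0, 0.3], "turn": 0, "fingers": 45},
    {"delta_pos": [0, 0, 0.3], "turn": 0, "fingers": 45},
    {"delta_pos": [0, 0, 6], "turn": 0, "fingers": 45},
    {"delta_pos": [0, 0, 25], "turn": 0, "fingers": 45},
    {"delta_pos": [0, 0, 60], "turn": 0, "fingers": 45},
    {"delta_pos": [-5, 20, 100], "turn": 0, "fingers": 55},
    {"delta_pos": [-10, 50, 130], "turn": -6, "fingers": 55},
    {"delta_pos": [-15, 90, 150], "turn": -12, "fingers": 55},
    {"delta_pos": [-20, 130, 160], "turn": -18, "fingers": 55},
  ],
)

```text
time_s: 19.82
position: [0.5297, -0.1387, 0.1979]
tcp_rot: [[0.632, 0.006, 0.775], [-0.775, -0.003, 0.632], [0.006, -1.0, 0.003]]
force: [0.7, 0.6, -0.1]
opening: 0.543
```

Call:
jog_arm(
  steps=[
    {"delta_pos": [-6, 40, 0], "turn": -6, "fingers": 55},
    {"delta_pos": [-12, 80, 0], "turn": -12, "fingers": 55},
    {"delta_pos": [-18, 120, 0], "turn": -18, "fingers": 55},
    {"delta_pos": [-24, 160, 0], "turn": -24, "fingers": 55},
    {"delta_pos": [-30, 200, 0], "turn": -24, "fingers": 55},
    {"delta_pos": [-36, 240, 0], "turn": -24, "fingers": 55},
    {"delta_pos": [-42, 280, 0], "turn": -24, "fingers": 55},
    {"delta_pos": [-50, 320, -10], "turn": -24, "fingers": 55},
    {"delta_pos": [-55, 357, -30], "turn": -24, "fingers": 55},
    {"delta_pos": [-55, 357, -60], "turn": -24, "fingers": 55},
    {"delta_pos": [-55, 357, -70], "turn": -24, "fingers": 55},
    {"delta_pos": [-55, 357, -70], "turn": -24, "fingers": 55},
    {"delta_pos": [-55, 357, -70], "turn": -24, "fingers": 55},
  ],
)

```text
time_s: 20.9
position: [0.4734, 0.2181, 0.1246]
tcp_rot: [[0.269, -0.001, 0.963], [-0.963, -0.0, 0.269], [0.0, -1.0, -0.001]]
force: [0.4, 0.3, 0.3]
opening: 0.549
```

```bash
python3 - <<'E'
from h import *
s,im=shot("k1");print(s["position"])
b=capture("scene")
c=b[180:350,100:300]
cv2.imwrite("pics/k1s.png",cv2.resize(c[...,::-1],None,fx=3,fy=3,interpolation=cv2.INTER_CUBIC))
E
```

```text
[0.47339096 0.21805421 0.12455905]
```

View pics/k1.png

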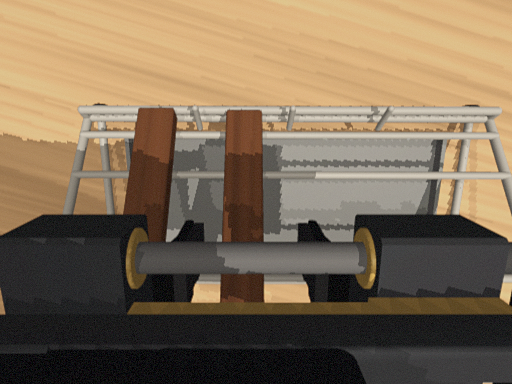

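View pics/k1s.png

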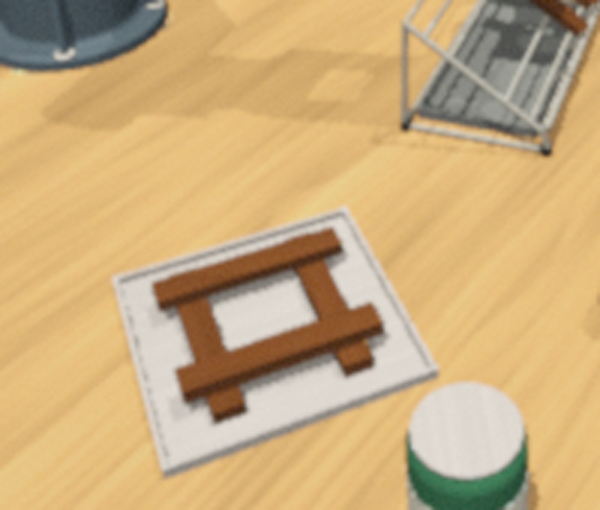

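Layer 2 stands evenly. Slat 3 sits about 5 mm left of the jaw centre (columns 224–263 against 252), so I correct and grip.

Call:
jog_arm(
  steps=[
    {"delta_pos": [-1.4, 5, 0], "turn": 0, "fingers": 55},
    {"delta_pos": [-1.4, 5, -14], "turn": 0, "fingers": 55},
    {"delta_pos": [-1.4, 5, -27], "turn": 0, "fingers": 55},
    {"delta_pos": [-1.4, 5, -36], "turn": 0, "fingers": 55},
    {"delta_pos": [-1.4, 5, -36], "turn": 0, "fingers": 55},
    {"delta_pos": [-1.4, 5, -36], "turn": 0, "fingers": 0},
    {"delta_pos": [-1.4, 5, -36], "turn": 0, "fingers": 0},
    {"delta_pos": [-1.4, 5, -36], "turn": 0, "fingers": 0},
    {"delta_pos": [-1.4, 5, -36], "turn": 0, "fingers": 0},
    {"delta_pos": [-1.4, 5, -36], "turn": 0, "fingers": 0},
    {"delta_pos": [-1.4, 5, -20], "turn": 0, "fingers": 0},
    {"delta_pos": [-1.4, 5, 15], "turn": 0, "fingers": 0},
    {"delta_pos": [-1.4, 5, 50], "turn": 0, "fingers": 0},
    {"delta_pos": [-1.4, 5, 62], "turn": 0, "fingers": 0},
    {"delta_pos": [-1.4, 5, 62], "turn": 0, "fingers": 0},
  ],
)

```text
time_s: 22.25
position: [0.4743, 0.2245, 0.1903]
tcp_rot: [[0.27, 0.008, 0.963], [-0.963, 0.002, 0.27], [0.0, -1.0, 0.009]]
force: [0.5, 0.6, 0.5]
opening: 0.275
```

Call:
jog_arm(
  steps=[
    {"delta_pos": [-4, -35, 10], "turn": 0, "fingers": 0},
    {"delta_pos": [-8, -72, 10], "turn": 0, "fingers": 0},
    {"delta_pos": [-12, -109, 10], "turn": 7, "fingers": 0},
    {"delta_pos": [-18, -146, 10], "turn": 14, "fingers": 0},
    {"delta_pos": [-24, -183, 10], "turn": 21, "fingers": 0},
    {"delta_pos": [-30, -220, 0], "turn": 28, "fingers": 0},
    {"delta_pos": [-38, -257, -15], "turn": 35, "fingers": 0},
    {"delta_pos": [-46, -294, -40], "turn": 42, "fingers": 0},
    {"delta_pos": [-53, -331, -65], "turn": 42, "fingers": 0},
    {"delta_pos": [-53, -341, -95], "turn": 42, "fingers": 0},
    {"delta_pos": [-53, -341, -113], "turn": 42, "fingers": 0},
    {"delta_pos": [-53, -341, -114], "turn": 42, "fingers": 0},
  ],
)

```text
time_s: 23.25
position: [0.4158, -0.1179, 0.0675]
tcp_rot: [[0.842, -0.01, 0.539], [-0.539, 0.005, 0.842], [-0.011, -1.0, -0.001]]
force: [-0.7, 1.2, 0.7]
opening: 0.272
```

Call:
jog_arm(
  steps=[
    {"delta_pos": [0, 0, -6], "turn": 0, "fingers": 0},
    {"delta_pos": [0, 0, -12], "turn": 0, "fingers": 0},
    {"delta_pos": [-1, -2, -18], "turn": 0, "fingers": 0},
    {"delta_pos": [-3, -5, -24], "turn": 0, "fingers": 0},
    {"delta_pos": [-5, -7.5, -30], "turn": 0, "fingers": 0},
    {"delta_pos": [-6, -9, -36], "turn": 0, "fingers": 0},
    {"delta_pos": [-7, -10.5, -42], "turn": 0, "fingers": 0},
    {"delta_pos": [-7, -11.5, -47], "turn": 0, "fingers": 0},
    {"delta_pos": [-7, -11.5, -50], "turn": 0, "fingers": 0},
    {"delta_pos": [-7, -11.5, -50], "turn": 0, "fingers": 0},
  ],
)

```text
time_s: 24.08
position: [0.4119, -0.1288, 0.022]
tcp_rot: [[0.844, -0.0, 0.536], [-0.536, 0.0, 0.844], [-0.0, -1.0, 0.0]]
force: [-0.7, -1.5, 2.3]
opening: 0.274
```

Call:
jog_arm(
  steps=[
    {"delta_pos": [0, 0, -1.5], "turn": 0, "fingers": 0},
    {"delta_pos": [0, 0, -2.5], "turn": 0, "fingers": 0},
    {"delta_pos": [0, 0, -2.5], "turn": 0, "fingers": 0},
  ],
)

```text
time_s: 24.33
position: [0.412, -0.1287, 0.02]
tcp_rot: [[0.845, 0.0, 0.535], [-0.535, -0.0, 0.845], [0.0, -1.0, 0.0]]
force: [-1.1, -2.4, 3.0]
opening: 0.27
```

```bash
python3 -c "
from endm import *
endmeas('l1w',.0125)
b=capture('scene')
c=b[180:350,100:300]
cv2.imwrite('pics/l1.png',cv2.resize(c[...,::-1],None,fx=3,fy=3,interpolation=cv2.INTER_CUBIC))
"
```

```text
t 24.3333 tcp [ 0.412  -0.1287  0.02  ] op 0.27 F [-1.1 -2.4  3. ] M [-0.13 -0.05 -0.  ]
end row 84.0 midcol [250.4 250.2] end in tool z 76.4 centre tool z offset 1.4
mid line in tool x at z: [ 0.5 72.3] [ 0.4 27.5]
```

View pics/l1.png

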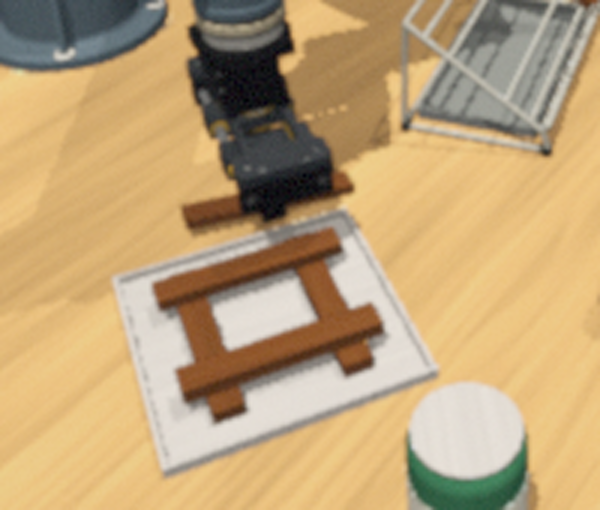

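Flat again. I re-grip square, lift, turn −90° and carry it to tray y=+48 for the third layer.

Call:
jog_arm(
  steps=[
    {"delta_pos": [0, 0, 0], "turn": 0, "fingers": 38},
    {"delta_pos": [0, 0, 0], "turn": 0, "fingers": 38},
    {"delta_pos": [0, 0, -0.7], "turn": 0, "fingers": 38},
    {"delta_pos": [0, 0, -0.7], "turn": 0, "fingers": 0},
    {"delta_pos": [0, 0, -0.7], "turn": 0, "fingers": 0},
    {"delta_pos": [0, 0, -0.7], "turn": 0, "fingers": 0},
    {"delta_pos": [0, 0, -0.7], "turn": 0, "fingers": 0},
    {"delta_pos": [0, 0, 30], "turn": 0, "fingers": 0},
    {"delta_pos": [0, 0, 60], "turn": -7, "fingers": 0},
    {"delta_pos": [10, -6, 60], "turn": -14, "fingers": 0},
    {"delta_pos": [30, -17, 60], "turn": -21, "fingers": 0},
    {"delta_pos": [50, -28, 60], "turn": -28, "fingers": 0},
    {"delta_pos": [70, -39, 60], "turn": -35, "fingers": 0},
    {"delta_pos": [85, -48, 60], "turn": -42, "fingers": 0},
    {"delta_pos": [100, -56, 60], "turn": -49, "fingers": 0},
    {"delta_pos": [119, -65, 60], "turn": -56, "fingers": 0},
    {"delta_pos": [119, -65, 60], "turn": -63, "fingers": 0},
    {"delta_pos": [119, -65, 60], "turn": -70, "fingers": 0},
    {"delta_pos": [119, -65, 60], "turn": -77, "fingers": 0},
    {"delta_pos": [119, -65, 60], "turn": -84, "fingers": 0},
  ],
)

```text
time_s: 26.1
position: [0.5306, -0.1935, 0.0798]
tcp_rot: [[-0.45, -0.001, 0.893], [-0.893, 0.001, -0.45], [-0.0, -1.0, -0.001]]
force: [0.2, -0.2, -0.6]
opening: 0.273
```

Call:
jog_arm(
  steps=[
    {"delta_pos": [0, 0, -8], "turn": -6, "fingers": 0},
    {"delta_pos": [0, 0, -16], "turn": -6, "fingers": 0},
    {"delta_pos": [0, 0, -22], "turn": -6, "fingers": 0},
    {"delta_pos": [0, 0, -24], "turn": -6, "fingers": 0},
    {"delta_pos": [0, 0, -24], "turn": -6, "fingers": 0},
    {"delta_pos": [0, 0, -24], "turn": -6, "fingers": 0},
  ],
)

```text
time_s: 26.6
position: [0.5308, -0.1936, 0.0558]
tcp_rot: [[-0.534, -0.001, 0.845], [-0.845, 0.0, -0.534], [0.0, -1.0, -0.001]]
force: [0.5, -0.6, -1.8]
opening: 0.271
```

```bash
python3 -c "
from rel import *
rel('m1w',.0475,.0305)"
```

```text
t 26.6 tcp [ 0.5308 -0.1936  0.0558] op 0.271 F [ 0.5 -0.6 -1.8] M [0.1  0.04 0.04]
end row 87.0 midcol [250.  249.7] end in tool z 75.3 centre tool z offset 0.3
mid line in tool x at z: [-0.7 71.1] [-0.8 27.4]
```

View pics/m1w.png

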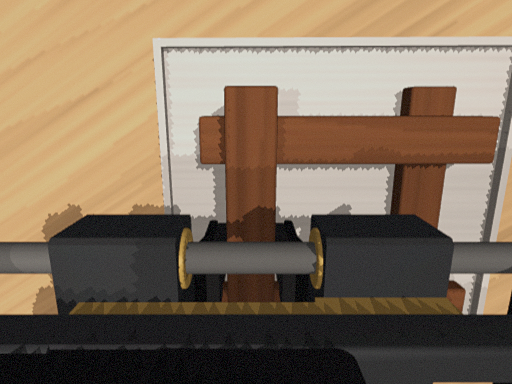

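```bash
cat > zm.py <<'E'
import cv2,sys
n,x0,x1=sys.argv[1],int(sys.argv[2]),int(sys.argv[3])
c=cv2.imread(f'pics/{n}.png')[75:210,x0:x1];cv2.imwrite(f'pics/{n}z.png',cv2.resize(c,None,fx=2.4,fy=2.4,interpolation=cv2.INTER_CUBIC))
E
python3 zm.py m1w 190 512
```

```text
(no output)
```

View pics/m1wz.png

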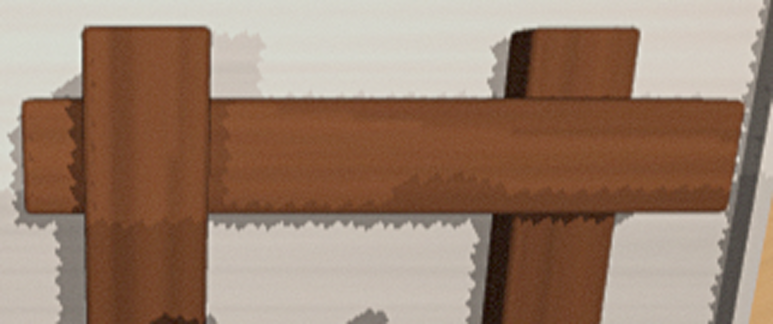

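```bash
python3 -c "
from rel import *
s=read_state()
for z in (.029,.0305,.032): print('B L,R,far,near',pts(s,[(200,139.6,z),(496.3,139.6,z),(330,116.3,z),(330,163.3,z)]))
for z in(.015,.0165,.018): print('b2',pts(s,[(410.8,87.5,z),(456.7,87.5,z)]))
for z in(.047,.049):print('C',pts(s,[(224.6,100,z),(277.5,100,z),(250,86.7,z)]))"

```

```text
B L,R,far,near [array([-26. ,  51.1]), array([123.9,  51.1]), array([39.1, 62.6]), array([40.5, 39. ])]
B L,R,far,near [array([-25.8,  51.2]), array([122.8,  51.2]), array([38.8, 62.6]), array([40.1, 39.2])]
B L,R,far,near [array([-25.6,  51.3]), array([121.8,  51.3]), array([38.5, 62.6]), array([39.8, 39.4])]
b2 [array([84.2, 77.2]), array([108.4,  77.1])]
b2 [array([83.5, 77.1]), array([107.5,  77. ])]
b2 [array([82.8, 77. ]), array([106.7,  77. ])]
C [array([-11.9,  69.9]), array([11.5, 69.9]), array([-0.6, 75.5])]
C [array([-11.7,  69.8]), array([11.3, 69.8]), array([-0.6, 75.4])]
```

C needs +1.8 mm along tray x: its end is at 75.4, base2's end at 77.1 and B's line at 50.9. Its tray y position is right (96 to base2, 49 to B's middle). I correct and feel down.

Call:
jog_arm(
  steps=[
    {"delta_pos": [1.5, -1, -1.5], "turn": 0, "fingers": 0},
    {"delta_pos": [1.5, -1, -3], "turn": 0, "fingers": 0},
    {"delta_pos": [1.5, -1, -3], "turn": 0, "fingers": 0},
    {"delta_pos": [1.5, -1, -3], "turn": 0, "fingers": 0},
  ],
)

```text
time_s: 26.98
position: [0.5325, -0.1947, 0.0531]
tcp_rot: [[-0.535, 0.0, 0.845], [-0.845, 0.0, -0.535], [-0.0, -1.0, 0.0]]
force: [-0.6, 0.7, -0.0]
opening: 0.269
```

Call:
jog_arm(
  steps=[
    {"delta_pos": [0, 0, -0.5], "turn": 0, "fingers": 0},
    {"delta_pos": [0, 0, -0.5], "turn": 0, "fingers": 0},
  ],
)

```text
time_s: 27.15
position: [0.5324, -0.1947, 0.0526]
tcp_rot: [[-0.535, 0.0, 0.845], [-0.845, 0.0, -0.535], [-0.0, -1.0, 0.0]]
force: [-0.7, 0.2, -0.1]
opening: 0.275
```

Call:
jog_arm(
  steps=[
    {"delta_pos": [0, 0, -0.5], "turn": 0, "fingers": 0},
    {"delta_pos": [0, 0, -0.5], "turn": 0, "fingers": 0},
  ],
)

```text
time_s: 27.32
position: [0.5324, -0.1947, 0.0521]
tcp_rot: [[-0.535, -0.0, 0.845], [-0.845, 0.0, -0.535], [-0.0, -1.0, -0.0]]
force: [0.4, -0.2, -0.7]
opening: 0.272
```

Call:
jog_arm(
  steps=[
    {"delta_pos": [0, 0, -0.5], "turn": 0, "fingers": 0},
    {"delta_pos": [0, 0, -0.5], "turn": 0, "fingers": 0},
  ],
)

```text
time_s: 27.48
position: [0.5325, -0.1947, 0.0515]
tcp_rot: [[-0.535, 0.0, 0.845], [-0.845, 0.0, -0.535], [-0.0, -1.0, 0.0]]
force: [0.3, 0.4, 0.7]
opening: 0.272
```

Call:
jog_arm(
  steps=[
    {"delta_pos": [0, 0, -0.5], "turn": 0, "fingers": 0},
    {"delta_pos": [0, 0, -0.5], "turn": 0, "fingers": 0},
  ],
)

```text
time_s: 27.65
position: [0.5325, -0.1946, 0.0512]
tcp_rot: [[-0.535, 0.0, 0.845], [-0.845, 0.0, -0.535], [-0.0, -1.0, 0.0]]
force: [-0.6, -0.3, -0.2]
opening: 0.269
```

Call:
jog_arm(
  steps=[
    {"delta_pos": [0, 0, -0.5], "turn": 0, "fingers": 0},
    {"delta_pos": [0, 0, -0.5], "turn": 0, "fingers": 0},
  ],
)

```text
time_s: 27.82
position: [0.5325, -0.1946, 0.0509]
tcp_rot: [[-0.535, 0.0, 0.845], [-0.845, -0.0, -0.535], [-0.0, -1.0, 0.0]]
force: [-0.9, 0.3, 3.3]
opening: 0.273
```

Call:
jog_arm(
  steps=[
    {"delta_pos": [0, 0, -0.5], "turn": 0, "fingers": 0},
    {"delta_pos": [0, 0, -0.5], "turn": 0, "fingers": 0},
  ],
)

```text
time_s: 27.98
position: [0.5325, -0.1946, 0.0506]
tcp_rot: [[-0.535, 0.0, 0.845], [-0.845, -0.0, -0.535], [-0.0, -1.0, 0.0]]
force: [-1.0, 1.4, 5.1]
opening: 0.27
```

Call:
jog_arm(
  steps=[
    {"delta_pos": [0, 0, -0.4], "turn": 0, "fingers": 0},
    {"delta_pos": [0, 0, -0.4], "turn": 0, "fingers": 0},
  ],
)

```text
time_s: 28.15
position: [0.5325, -0.1946, 0.0505]
tcp_rot: [[-0.535, 0.0, 0.845], [-0.845, -0.0, -0.535], [-0.0, -1.0, 0.0]]
force: [-1.9, 1.0, 8.1]
opening: 0.269
```

Seated at 8 N. I ease off, release, and go for the last slat.

Call:
jog_arm(
  steps=[
    {"delta_pos": [0, 0, 0.8], "turn": 0, "fingers": 0},
    {"delta_pos": [0, 0, 0.8], "turn": 0, "fingers": 45},
    {"delta_pos": [0, 0, 0.8], "turn": 0, "fingers": 45},
    {"delta_pos": [0, 0, 0.8], "turn": 0, "fingers": 45},
    {"delta_pos": [0, 0, 6], "turn": 0, "fingers": 45},
    {"delta_pos": [0, 0, 25], "turn": 0, "fingers": 45},
    {"delta_pos": [0, 0, 60], "turn": 0, "fingers": 45},
    {"delta_pos": [-5, 20, 100], "turn": 6, "fingers": 55},
    {"delta_pos": [-10, 50, 130], "turn": 12, "fingers": 55},
    {"delta_pos": [-15, 90, 145], "turn": 18, "fingers": 55},
    {"delta_pos": [-20, 130, 145], "turn": 24, "fingers": 55},
  ],
)

```text
time_s: 29.07
position: [0.5154, -0.0688, 0.1986]
tcp_rot: [[-0.143, 0.009, 0.99], [-0.99, -0.003, -0.143], [0.002, -1.0, 0.009]]
force: [0.6, -0.2, 0.3]
opening: 0.54
```

Call:
jog_arm(
  steps=[
    {"delta_pos": [-6, 38, 0], "turn": 6, "fingers": 55},
    {"delta_pos": [-12, 76, 0], "turn": 12, "fingers": 55},
    {"delta_pos": [-18, 114, 0], "turn": 18, "fingers": 55},
    {"delta_pos": [-24, 152, 0], "turn": 24, "fingers": 55},
    {"delta_pos": [-30, 190, 0], "turn": 24, "fingers": 55},
    {"delta_pos": [-36, 230, 0], "turn": 24, "fingers": 55},
    {"delta_pos": [-42, 270, 0], "turn": 24, "fingers": 55},
    {"delta_pos": [-50, 310, -10], "turn": 24, "fingers": 55},
    {"delta_pos": [-57, 347, -30], "turn": 24, "fingers": 55},
    {"delta_pos": [-57, 347, -60], "turn": 24, "fingers": 55},
    {"delta_pos": [-57, 347, -70], "turn": 24, "fingers": 55},
    {"delta_pos": [-57, 347, -70], "turn": 24, "fingers": 55},
    {"delta_pos": [-57, 347, -70], "turn": 24, "fingers": 55},
  ],
)

```text
time_s: 30.15
position: [0.4558, 0.278, 0.1244]
tcp_rot: [[0.269, -0.002, 0.963], [-0.963, -0.001, 0.269], [0.0, -1.0, -0.002]]
force: [0.4, -0.2, 1.2]
opening: 0.548
```

```bash
python3 - <<'E'
from h import *
s,im=shot("n1");print(s["position"],s["tcp_rot"])
b=capture("scene")
c=b[180:350,100:300]
cv2.imwrite("pics/n1s.png",cv2.resize(c[...,::-1],None,fx=3,fy=3,interpolation=cv2.INTER_CUBIC))
E
```

```text
[0.45584293 0.27800901 0.12439228] [[ 2.68557082e-01 -1.50905630e-03  9.63262590e-01]
 [-9.63263715e-01 -7.65184443e-04  2.68556196e-01]
 [ 3.31807128e-04 -9.99998569e-01 -1.65911488e-03]]
```

View pics/n1.png

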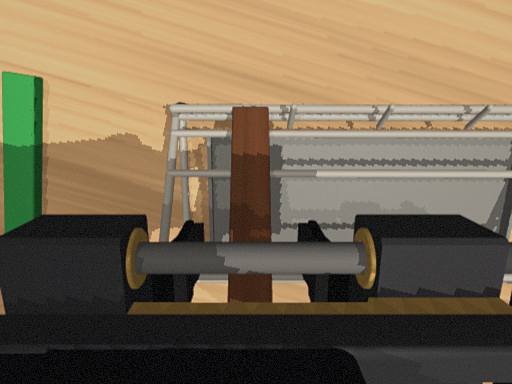

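View pics/n1s.png

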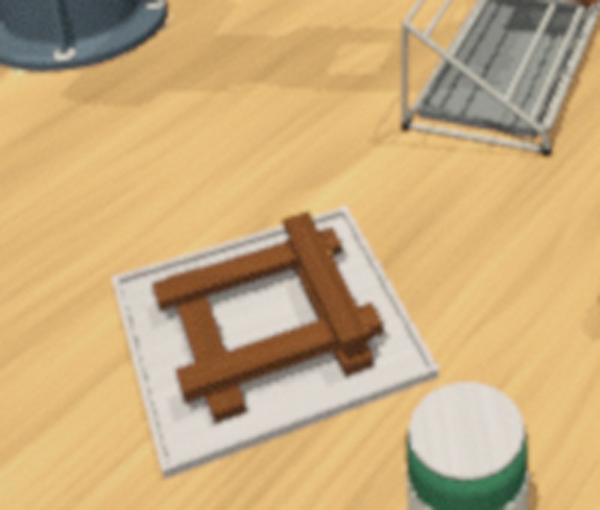

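C lies along tray x above base1. The last slat is centred (columns 231–271). The side wire is closer here, so I descend with the jaws at 45 %.

Call:
jog_arm(
  steps=[
    {"delta_pos": [0, 0, 0], "turn": 0, "fingers": 45},
    {"delta_pos": [0, 0, -14], "turn": 0, "fingers": 45},
    {"delta_pos": [0, 0, -27], "turn": 0, "fingers": 45},
    {"delta_pos": [0, 0, -36], "turn": 0, "fingers": 45},
    {"delta_pos": [0, 0, -36], "turn": 0, "fingers": 45},
    {"delta_pos": [0, 0, -36], "turn": 0, "fingers": 0},
    {"delta_pos": [0, 0, -36], "turn": 0, "fingers": 0},
    {"delta_pos": [0, 0, -36], "turn": 0, "fingers": 0},
    {"delta_pos": [0, 0, -36], "turn": 0, "fingers": 0},
    {"delta_pos": [0, 0, -20], "turn": 0, "fingers": 0},
    {"delta_pos": [0, 0, 15], "turn": 0, "fingers": 0},
    {"delta_pos": [0, 0, 50], "turn": 0, "fingers": 0},
    {"delta_pos": [0, 0, 62], "turn": 0, "fingers": 0},
    {"delta_pos": [0, 0, 62], "turn": 0, "fingers": 0},
  ],
)

```text
time_s: 31.42
position: [0.4583, 0.2799, 0.1905]
tcp_rot: [[0.27, 0.008, 0.963], [-0.963, 0.003, 0.27], [-0.001, -1.0, 0.009]]
force: [0.8, 0.6, -1.1]
opening: 0.272
```

Call:
jog_arm(
  steps=[
    {"delta_pos": [-2, -38, 10], "turn": 0, "fingers": 0},
    {"delta_pos": [-4, -76, 10], "turn": 0, "fingers": 0},
    {"delta_pos": [-6, -114, 10], "turn": 0, "fingers": 0},
    {"delta_pos": [-8, -152, 10], "turn": 0, "fingers": 0},
    {"delta_pos": [-12, -190, 10], "turn": 7, "fingers": 0},
    {"delta_pos": [-16, -228, 10], "turn": 14, "fingers": 0},
    {"delta_pos": [-20, -266, 0], "turn": 21, "fingers": 0},
    {"delta_pos": [-25, -304, -10], "turn": 28, "fingers": 0},
    {"delta_pos": [-30, -342, -30], "turn": 35, "fingers": 0},
    {"delta_pos": [-35, -380, -55], "turn": 42, "fingers": 0},
    {"delta_pos": [-37, -396, -90], "turn": 42, "fingers": 0},
    {"delta_pos": [-37, -396, -112], "turn": 42, "fingers": 0},
    {"delta_pos": [-37, -396, -114], "turn": 42, "fingers": 0},
  ],
)

```text
time_s: 32.5
position: [0.416, -0.1184, 0.0668]
tcp_rot: [[0.842, -0.009, 0.539], [-0.539, 0.005, 0.842], [-0.011, -1.0, -0.001]]
force: [-0.8, 0.6, -0.3]
opening: 0.274
```

Call:
jog_arm(
  steps=[
    {"delta_pos": [0, 0, -6], "turn": 0, "fingers": 0},
    {"delta_pos": [0, 0, -12], "turn": 0, "fingers": 0},
    {"delta_pos": [-1, -2, -18], "turn": 0, "fingers": 0},
    {"delta_pos": [-3, -5, -24], "turn": 0, "fingers": 0},
    {"delta_pos": [-5, -7.5, -30], "turn": 0, "fingers": 0},
    {"delta_pos": [-6, -9, -36], "turn": 0, "fingers": 0},
    {"delta_pos": [-7, -10.5, -42], "turn": 0, "fingers": 0},
    {"delta_pos": [-7, -11.5, -47], "turn": 0, "fingers": 0},
    {"delta_pos": [-7, -11.5, -50], "turn": 0, "fingers": 0},
    {"delta_pos": [-7, -11.5, -50], "turn": 0, "fingers": 0},
  ],
)

```text
time_s: 33.33
position: [0.4122, -0.1288, 0.0221]
tcp_rot: [[0.844, 0.0, 0.536], [-0.536, -0.0, 0.844], [0.0, -1.0, 0.0]]
force: [-1.3, -1.8, 1.8]
opening: 0.27
```

Call:
jog_arm(
  steps=[
    {"delta_pos": [0, 0, -1.5], "turn": 0, "fingers": 0},
    {"delta_pos": [0, 0, -2.7], "turn": 0, "fingers": 0},
    {"delta_pos": [0, 0, -2.7], "turn": 0, "fingers": 0},
  ],
)

```text
time_s: 33.58
position: [0.4121, -0.1287, 0.0197]
tcp_rot: [[0.845, 0.0, 0.535], [-0.535, -0.0, 0.845], [0.0, -1.0, 0.0]]
force: [-1.3, -1.2, 2.9]
opening: 0.276
```

```bash
python3 -c "
from endm import *
endmeas('o1w',.0125)
b=capture('scene')
c=b[180:350,100:300]
cv2.imwrite('pics/o1.png',cv2.resize(c[...,::-1],None,fx=3,fy=3,interpolation=cv2.INTER_CUBIC))
"
```

```text
t 33.5833 tcp [ 0.4121 -0.1287  0.0197] op 0.276 F [-1.3 -1.2  2.9] M [-0.11 -0.09 -0.01]
end row 81.0 midcol [250.2 250.3] end in tool z 77.6 centre tool z offset 2.6
mid line in tool x at z: [ 0.4 73.5] [ 0.5 27.5]
```

View pics/o1.png

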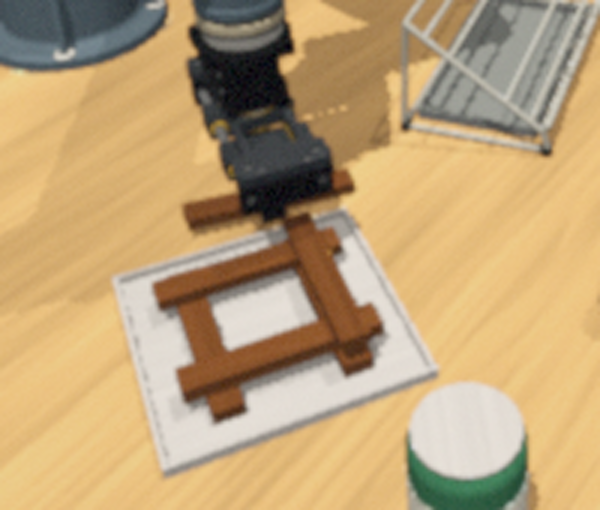

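Flat. I re-grip, lift, turn and go to tray y=−48.

Call:
jog_arm(
  steps=[
    {"delta_pos": [0, 0, 0], "turn": 0, "fingers": 38},
    {"delta_pos": [0, 0, 0], "turn": 0, "fingers": 38},
    {"delta_pos": [0, 0, -0.4], "turn": 0, "fingers": 38},
    {"delta_pos": [0, 0, -0.4], "turn": 0, "fingers": 0},
    {"delta_pos": [0, 0, -0.4], "turn": 0, "fingers": 0},
    {"delta_pos": [0, 0, -0.4], "turn": 0, "fingers": 0},
    {"delta_pos": [0, 0, -0.4], "turn": 0, "fingers": 0},
    {"delta_pos": [0, 0, 35], "turn": 0, "fingers": 0},
    {"delta_pos": [0, 0, 70], "turn": -7, "fingers": 0},
    {"delta_pos": [6, -14, 75], "turn": -14, "fingers": 0},
    {"delta_pos": [16, -34, 75], "turn": -21, "fingers": 0},
    {"delta_pos": [26, -56, 75], "turn": -28, "fingers": 0},
    {"delta_pos": [36, -78, 75], "turn": -35, "fingers": 0},
    {"delta_pos": [46, -100, 75], "turn": -42, "fingers": 0},
    {"delta_pos": [56, -122, 75], "turn": -49, "fingers": 0},
    {"delta_pos": [68, -146.5, 75], "turn": -56, "fingers": 0},
    {"delta_pos": [68, -146.5, 75], "turn": -63, "fingers": 0},
    {"delta_pos": [68, -146.5, 75], "turn": -70, "fingers": 0},
    {"delta_pos": [68, -146.5, 75], "turn": -77, "fingers": 0},
    {"delta_pos": [68, -146.5, 75], "turn": -84, "fingers": 0},
  ],
)

```text
time_s: 35.35
position: [0.4794, -0.275, 0.0945]
tcp_rot: [[-0.45, -0.001, 0.893], [-0.893, 0.001, -0.45], [-0.0, -1.0, -0.001]]
force: [-0.7, -0.2, -0.6]
opening: 0.275
```

Call:
jog_arm(
  steps=[
    {"delta_pos": [0, 0, -12], "turn": -6, "fingers": 0},
    {"delta_pos": [0, 0, -25], "turn": -6, "fingers": 0},
    {"delta_pos": [0, 0, -34], "turn": -6, "fingers": 0},
    {"delta_pos": [0, 0, -38], "turn": -6, "fingers": 0},
    {"delta_pos": [0, 0, -38], "turn": -6, "fingers": 0},
    {"delta_pos": [0, 0, -38], "turn": -6, "fingers": 0},
    {"delta_pos": [0, 0, -38], "turn": -6, "fingers": 0},
  ],
)

```text
time_s: 35.93
position: [0.4802, -0.2753, 0.0572]
tcp_rot: [[-0.535, 0.001, 0.845], [-0.845, -0.0, -0.535], [0.0, -1.0, 0.001]]
force: [-0.5, 0.3, -0.8]
opening: 0.271
```

```bash
python3 -c "
from rel import *
rel('p1w',.0475,.0305)"; python3 zm.py p1w 0 320
```

```text
t 35.9333 tcp [ 0.4802 -0.2753  0.0572] op 0.271 F [-0.5  0.3 -0.8] M [0.04 0.02 0.02]
end row 83.0 midcol [250.  250.1] end in tool z 77.1 centre tool z offset 2.1
mid line in tool x at z: [-0.7 72.9] [-0.6 27. ]
```

View pics/p1wz.png

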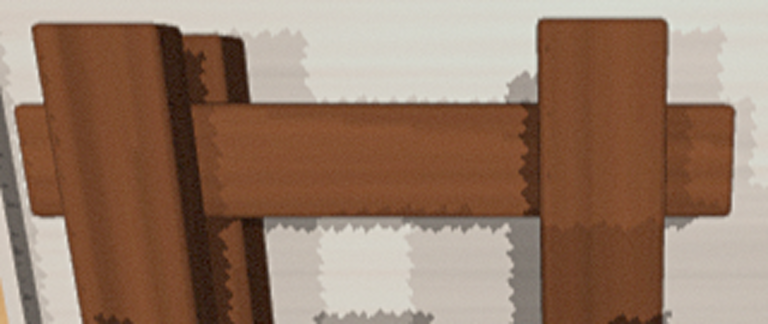

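```bash
python3 -c "
from rel import *
s=read_state()
for z in (.029,.0305): print('B L,R,far,near',pts(s,[(10,139.6,z),(305.4,139.6,z),(150,117.9,z),(150,164.6,z)]))
for z in(.041,.0425,.044,.0455): print('C',pts(s,[(13.75,85.4,z),(65.4,85.4,z)]))
for z in(.015,.0165,.018): print('b1 R,end',pts(s,[(95,90.4,z)]))
for z in(.048,.0495):print('D',pts(s,[(224.6,100,z),(277.5,100,z),(250,82.9,z)]))"

```

```text
B L,R,far,near [array([-123.2,   51. ]), array([27.6, 51. ]), array([-50.9,  61.8]), array([-52.6,  38.1])]
B L,R,far,near [array([-122.1,   51.1]), array([27.3, 51.1]), array([-50.5,  61.8]), array([-52.2,  38.3])]
C [array([-108.8,   76.6]), array([-85.1,  76.6])]
C [array([-107.7,   76.5]), array([-84.3,  76.5])]
C [array([-106.7,   76.4]), array([-83.5,  76.4])]
C [array([-105.7,   76.3]), array([-82.7,  76.2])]
b1 R,end [array([-83.4,  75.8])]
b1 R,end [array([-82.7,  75.7])]
b1 R,end [array([-82. ,  75.6])]
D [array([-11.9,  69.9]), array([11.5, 69.9]), array([-0.6, 77.1])]
D [array([-11.8,  69.9]), array([11.4, 69.9]), array([-0.6, 77. ])]
```

D lines up: 96 mm to C, 27.1 mm end overhang past B's line, and its end within 1 mm of C's. I feel down.

Call:
jog_arm(
  steps=[
    {"delta_pos": [0, 0, -2], "turn": 0, "fingers": 0},
    {"delta_pos": [0, 0, -3.5], "turn": 0, "fingers": 0},
    {"delta_pos": [0, 0, -4.5], "turn": 0, "fingers": 0},
    {"delta_pos": [0, 0, -4.5], "turn": 0, "fingers": 0},
  ],
)

```text
time_s: 36.32
position: [0.4798, -0.2751, 0.0522]
tcp_rot: [[-0.535, -0.0, 0.845], [-0.845, 0.0, -0.535], [-0.0, -1.0, -0.0]]
force: [-0.3, 0.2, -0.5]
opening: 0.275
```

Call:
jog_arm(
  steps=[
    {"delta_pos": [0, 0, -0.5], "turn": 0, "fingers": 0},
    {"delta_pos": [0, 0, -0.5], "turn": 0, "fingers": 0},
  ],
)

```text
time_s: 36.48
position: [0.4799, -0.2751, 0.0518]
tcp_rot: [[-0.535, -0.0, 0.845], [-0.845, 0.0, -0.535], [-0.0, -1.0, -0.0]]
force: [-0.0, -0.3, -0.6]
opening: 0.273
```

Call:
jog_arm(
  steps=[
    {"delta_pos": [0, 0, -0.5], "turn": 0, "fingers": 0},
    {"delta_pos": [0, 0, -0.5], "turn": 0, "fingers": 0},
  ],
)

```text
time_s: 36.65
position: [0.4799, -0.2751, 0.0513]
tcp_rot: [[-0.535, -0.0, 0.845], [-0.845, 0.0, -0.535], [-0.0, -1.0, -0.0]]
force: [0.8, -0.4, -1.2]
opening: 0.27
```

Call:
jog_arm(
  steps=[
    {"delta_pos": [0, 0, -0.5], "turn": 0, "fingers": 0},
    {"delta_pos": [0, 0, -0.5], "turn": 0, "fingers": 0},
  ],
)

```text
time_s: 36.82
position: [0.4799, -0.2751, 0.0508]
tcp_rot: [[-0.535, -0.0, 0.845], [-0.845, 0.0, -0.535], [-0.0, -1.0, -0.0]]
force: [-0.7, -0.5, -0.9]
opening: 0.271
```

Call:
jog_arm(
  steps=[
    {"delta_pos": [0, 0, -0.5], "turn": 0, "fingers": 0},
    {"delta_pos": [0, 0, -0.5], "turn": 0, "fingers": 0},
  ],
)

```text
time_s: 36.98
position: [0.4799, -0.2751, 0.0504]
tcp_rot: [[-0.535, 0.0, 0.845], [-0.845, -0.0, -0.535], [0.0, -1.0, 0.0]]
force: [-0.1, -0.3, 0.4]
opening: 0.273
```

Call:
jog_arm(
  steps=[
    {"delta_pos": [0, 0, -0.5], "turn": 0, "fingers": 0},
    {"delta_pos": [0, 0, -0.5], "turn": 0, "fingers": 0},
  ],
)

```text
time_s: 37.15
position: [0.4798, -0.2751, 0.0501]
tcp_rot: [[-0.535, 0.0, 0.845], [-0.845, -0.0, -0.535], [0.0, -1.0, 0.0]]
force: [-0.9, 0.8, 2.2]
opening: 0.274
```

Call:
jog_arm(
  steps=[
    {"delta_pos": [0, 0, -0.5], "turn": 0, "fingers": 0},
    {"delta_pos": [0, 0, -0.5], "turn": 0, "fingers": 0},
  ],
)

```text
time_s: 37.32
position: [0.4798, -0.2751, 0.0498]
tcp_rot: [[-0.535, 0.0, 0.845], [-0.845, -0.0, -0.535], [0.0, -1.0, 0.0]]
force: [-2.1, 1.0, 6.1]
opening: 0.27
```

Seated at 6 N. Ease off, release, retreat and look from above.

Call:
jog_arm(
  steps=[
    {"delta_pos": [0, 0, 0.6], "turn": 0, "fingers": 0},
    {"delta_pos": [0, 0, 0.6], "turn": 0, "fingers": 45},
    {"delta_pos": [0, 0, 0.6], "turn": 0, "fingers": 45},
    {"delta_pos": [0, 0, 0.6], "turn": 0, "fingers": 45},
    {"delta_pos": [0, 0, 6], "turn": 0, "fingers": 45},
    {"delta_pos": [0, 0, 25], "turn": 0, "fingers": 45},
    {"delta_pos": [0, 0, 60], "turn": 0, "fingers": 45},
    {"delta_pos": [0, 0, 100], "turn": 0, "fingers": 45},
    {"delta_pos": [-10, 25, 130], "turn": 0, "fingers": 55},
    {"delta_pos": [-20, 50, 160], "turn": 0, "fingers": 55},
    {"delta_pos": [-29, 75, 190], "turn": 0, "fingers": 55},
    {"delta_pos": [-29, 75, 190], "turn": 0, "fingers": 55},
    {"delta_pos": [-29, 75, 190], "turn": 0, "fingers": 55},
    {"delta_pos": [-29, 75, 190], "turn": 0, "fingers": 55},
  ],
)

```text
time_s: 38.48
position: [0.451, -0.2004, 0.2394]
tcp_rot: [[-0.535, 0.001, 0.845], [-0.845, -0.001, -0.535], [0.0, -1.0, 0.001]]
force: [0.1, -0.4, -0.6]
opening: 0.551
```

```bash
python3 - <<'E'
from h import *
s,im=shot("q1");print(s["position"],s["time_s"])
c=im[0:212,120:400];cv2.imwrite("pics/q1z.png",cv2.resize(c[...,::-1],None,fx=2.8,fy=2.8,interpolation=cv2.INTER_CUBIC))
b=capture("scene");d=capture("side")
cv2.imwrite("pics/q1s.png",cv2.resize(b[190:350,100:260][...,::-1],None,fx=3.5,fy=3.5,interpolation=cv2.INTER_CUBIC))
cv2.imwrite("pics/q1d.png",d[...,::-1])
E
```

```text
[ 0.45104064 -0.20035283  0.23943218] 38.4833
```

View pics/q1z.png

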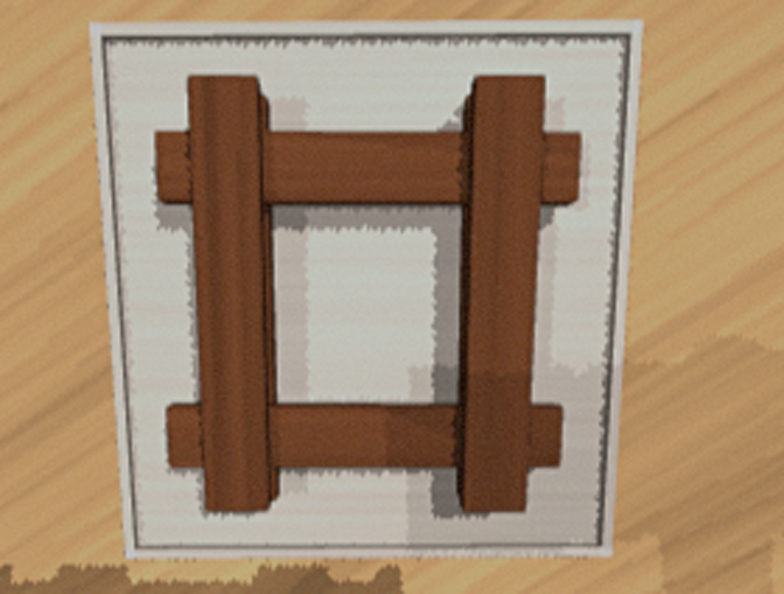

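View pics/q1s.png

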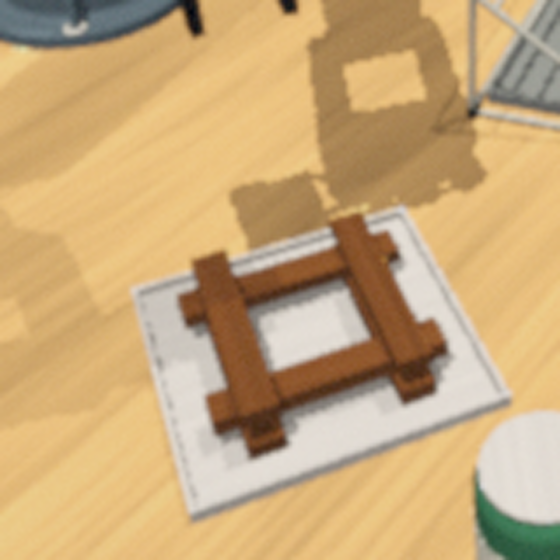

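View pics/q1d.png

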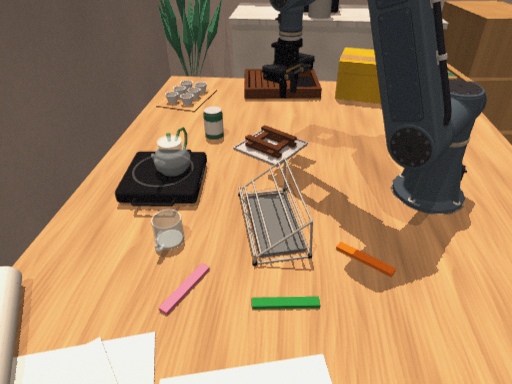

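The tower stands square in q1z: left slat at columns 189–258, right at 476–545, cross pair at rows 132–203 and 404–467. All bystanders and look-alikes are where they were. One numeric check.

```bash
python3 - <<'E'
from rel import *
s=read_state()
def p(X,Y,z): return (120+X/2.8,Y/2.8,z)
def f(L): return [x.tolist() for x in pts(s,[p(*q) for q in L])]
S=np.array([.5068,-.2351,.03]);R=np.array(s["tcp_rot"]);print("S in tool",np.round(R.T@(S-s["position"])*1000,1))
zt=.0425
print("C",f([(189,76,zt),(258,76,zt),(206,510,zt),(267,510,zt)]))
print("D",f([(476,76,zt),(545,76,zt),(464,510,zt),(527,510,zt)]))
z=.030
print("B",f([(156,168,z),(580,168,z),(360,132,z),(360,203,z)]))
print("A",f([(168,436,z),(562,436,z),(360,404,z),(360,467,z)]))
E
```

```text
S in tool [ -1.  207.9  66.3]
C [[-59.0, 140.5], [-36.1, 140.5], [-59.4, -6.6], [-36.9, -6.6]]
D [[36.1, 140.4], [59.0, 140.4], [35.8, -6.6], [59.1, -6.6]]
B [[-74.1, 113.6], [74.8, 113.5], [-2.4, 125.3], [-2.5, 101.9]]
A [[-74.7, 19.1], [73.2, 19.1], [-2.6, 31.1], [-2.6, 7.3]]
```

```bash
python3 -c "
from rig import *
print(hand_in())"
```

```text
the job is handed in; nothing more can be done
None
```

All four slats are stacked on the first two, and the square open tower stands on the tray. I handed in at about 38.6 s of the 72 s allowed.

**How it was done:** I lifted each slat off the rack and pressed its low end lightly on free table beside the tray, so it turned flat in the grip. I then gripped it again squarely, lined it up against the crossing slats with the wrist camera, and lowered it by feel before releasing.

**Final check from above:**

| Layer | Spacing (96 wanted) | Centring |
|---|---|---|
| Second | 94.4 mm | within about 1 mm |
| Third | 95.3 mm | within about 1 mm |

The ends overhang evenly to about 1 mm. Teapot, mug, tin and the green, orange and pink look-alikes appear unmoved in the side picture.

**What was less good:**
- **First slat:** it was pressed to about 15 N before I eased off, because I checked the force too late. The other three saw 4 to 8 N.
- **Third layer:** the slat on the +y side measures about 1 mm further out than the base slat below it. That is within camera accuracy.

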